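Set up the basting tray under the butter pump

TASK

Set up the basting station: first slide the dark steel tray along the counter, without lifting it, until the red dot on its floor is right under the tip of the butter pump's spout. Then pull the red-handled brush up out of its cup without tipping the cup or shifting it from its place, and gently lean it in the tray: bristles down on the tray floor, handle resting on the tray's rim and clear of the pump. Leave the tray under the spout and everything else standing where it is.

Things in the scene. Friction and masses are not known exactly. Their poses are not given: they have to be found in the camera images.
- tray: Loose open dark steel tray, outside 160 mm along its x, 200 mm along its y, 65 mm high; walls and floor 5 mm thick; 700 g. Origin at the centre of its underside, z up. A loop handle on each y end.
- dot (a point): Centre of the red dot, 24 mm in diameter, painted on the tray's floor, at x = 20, y = 30, z = 5 mm in the tray's frame.
- handle_right (a point): Middle of the bar of the tray's handle on its -y end (x = 0, y = -145, z = 55 mm in the tray's frame): a level round bar 10 mm thick, running 80 mm along the tray's x, with an open gap of 40 mm between bar and tray wall.
- handle_left (a point): The same for the handle on the tray's +y end (x = 0, y = +145, z = 55 mm).
- pump: Fixed butter pump. Origin on the counter straight below the spout tip, z up. Its steel jar, 104 mm across and 222 mm high with a yellow knob, has its axis at x = 160, y = 60 mm in this frame; a level spout pipe 14 mm thick runs at 195 mm height from the jar to above the origin and bends down.
- spout (a point): Tip of the pump's spout, pointing straight down, 145 mm above the counter.
- brush_red: Basting brush, 233 mm long, 120 g, upright, bristles down in cup_red at the start. Round red handle, 16 mm thick, from 76 to 233 mm above the foot; steel ferrule 35 mm thick from 48 to 76 mm; stiff round grey bristle head 38 mm thick at the foot. Centre of mass 75 mm up. Origin at the centre of the bristle foot; z runs along its axis to the handle end.
- brush_red_top (a point): End of the red handle, 233 mm from the brush's foot along its axis.
- brush_yellow: Basting brush, 233 mm long, 120 g, upright, bristles down in cup_yellow at the start. Round yellow handle, 16 mm thick, from 76 to 233 mm above the foot; steel ferrule 35 mm thick from 48 to 76 mm; stiff round grey bristle head 38 mm thick at the foot. Centre of mass 75 mm up. Origin at the centre of the bristle foot; z runs along its axis to the handle end. Not to be used.
- cup_red: Loose steel tool cup, round, outside 62 mm across, 100 mm high, wall 3 mm, floor 4 mm thick, 400 g; it holds the red-handled brush at the start. Origin at the centre of its underside, z up. The two cups look alike and may stand in either place.
- cup_yellow: Loose steel tool cup, round, outside 62 mm across, 100 mm high, wall 3 mm, floor 4 mm thick, 400 g; it holds the yellow-handled brush at the start. Origin at the centre of its underside, z up. The two cups look alike and may stand in either place.
- carton: White carton, 90 (x) by 130 (y) by 110 mm high, standing on the counter; origin at the centre of its underside. Leave alone.
- shaker: Spice jar with a green cap, 52 mm across, 100 mm high; origin at the centre of its underside. Leave alone.

How it is judged:
By the outcome, as a careful person would: the job done as asked, in the order asked, and still so for the second after the job is handed in, with the robot touching nothing.
It also fails if it takes over 72 s, if anything falls off the work surface, if the arm or the gripper's body presses on something with over 40 N, if the wrist force passes 120 N, or if a joint passes its speed limit or range.

ROBOT

A 6-joint arm with a two-finger parallel gripper is mounted at the origin on the work surface. World frame = base frame: x ahead of the robot, y to its left, z up, the work surface at z = 0. Lengths are in m, angles in rad, forces in N, time in s.
With the tool pointing down it reaches from about 0.25 to 0.775 m from the base axis. Payload 4 kg.
Tool frame: the origin (TCP) lies on the centre line of the jaws, within the pads' length; the fingertips stand 8 mm ahead of it and the grasp point (between the pads) lies 11 mm behind it; y points along the fingers, x is the direction in which the jaws open and shut, and the axes are right-handed (so a half turn about y gives the same grasp; the last joint's range is limited). The gripper opens to 94 mm and grips with 3 to 60 N. Pads are 16 mm wide; open, the fingers measure 119 mm over their backs; the gripper's body (75 mm by 177 mm) begins 78 mm behind the grasp point.
Start: joints at [1.181, 0.087, 1.371, -0, 1.684, -0.103], TCP at [0.156, 0.528, 0.214] pointing down, gripper open.
Joint ranges: [-3.1, 3.1], [-0.76, 2.03], [0.27, 2.55], [-1.08, 4.22], [0.17, 2.65], [-2.57, 2.57]. Speed limits (rad/s): [2.79, 2.79, 3.14, 3.14, 3.14, 3.14].

INTERFACE

Orientations are given as [roll, pitch, yaw] about the fixed x, y, z axes, in that order (R = Rz(yaw) Ry(pitch) Rx(roll)).
In Python, from bench import robot gives the robot as it stands.
- The arm moves only by the tool step_arm, never from a script. Its argument "commands" is a list of rows, each an object with "xyz": the shift along the world's x, y, z in m, a list of three; "twist": the turn, a rotation vector about the world's x, y, z in degrees, a list of three. In form: [{"xyz": [tx, ty, tz], "twist": [ax, ay, az]}, ...]. A call has 1 to 12 rows; each row is the pose to reach, as a shift and turn from the pose commanded when the call began; what a row does not reach only later rows make up. A row lasts 1/12 s, in which the tool goes at most 41.7 mm and 7.16 degrees, less where a joint would pass 70% of its speed; a pose out of reach is approached as far as the arm can. A call with a gripper value outside its range is refused whole. "fingers" is the closure in counts, from 0 (fully open) to 255 (shut), set as the call begins (left out, the last holds). The fingers move at their own pace and stop on an object; the grip force is fixed at half the most. Time passes only in rows, so rows that repeat a pose let the fingers close. It gives the time, the measured TCP pose, the force and the opening at its end, in the units of the state.
- robot.get_obs(): the state, without advancing time (a new reading comes with each control period).
- robot.snapshot(name): name is "scene" or "top"; returns (picture, depth): 400x640x3 uint8, red, green, blue; 400x640 float32, m along the optical axis (not along the pixel's ray), 0 where there is no reading.
- robot.camera_info(name): a dict with "fx", "fy", "cx", "cy" (pixels), "k1" (the pictures are not rectified: a ray, as slopes to the right and down, at radius r is drawn at 1 + k1 r^2 times it, then the intrinsics apply), "R" (3x3) and "t" (3): a world point X has camera coordinates R X + t. Camera axes: x right, y down, z forward; pixel columns grow to the right and rows downward; lengths in m; the calibration is good to about 2 mm. A picture is of the moment at which its call begins. camera_info takes no time and is no camera call.
- robot.close_job(): hands the job in, once; it reports no verdict.
The state is a dict: "time": time; "joint_positions": joint angles; "qvel": joint speeds; "joint_torque": joint torques, N m; "tool_pos": TCP position; "ee_rot": TCP orientation; "wrist_force": force on the tool from outside, world axes, zero at the start; "wrist_torque": the same for the moment, N m; "width": finger opening in m.
Only numpy, scipy, OpenCV 4.12 (cv2) and the standard library are available. Lean on these libraries where they do the work, as an engineer would, in place of code of your own. Each camera call takes 0.05 s, during which the arm holds its last target.

## Working session

There is one attempt and no reset: what is moved stays moved. The work goes in short steps, Python scripts to look and compute and a tool call to move; the robot and the scene stay as the last step left them, time stands still between calls to the robot, and variables do not carry over. Pictures are saved under pics/ and viewed, and the job is handed in when it is done.

Besides the shell and the picture viewer there is one more tool, called after "Request:" as name([rows], argument=value, ...), one row to a line, values as JSON. step_arm: Moves the arm, as the interface text tells. Its arguments: {"type":"object","properties":{"commands":{"type":"array"},"fingers":{"type":"number"}},"required":["commands"]}

```bash
ls; mkdir -p pics; cat > h.py <<'E'
import numpy as np, cv2
from bench import robot
def snap(n,f):
    p,d=robot.snapshot(n); cv2.imwrite(f'pics/{f}.png',p[:,:,::-1]); np.save(f'pics/{f}.npy',d); return p,d
def ray(n,u,v):
    c=robot.camera_info(n); K=np.array([[c['fx'],0,c['cx']],[0,c['fy'],c['cy']],[0,0,1.]])
    q=cv2.undistortPoints(np.array([[[u,v]]],float),K,np.array([c['k1'],0,0,0.]))[0,0]
    R=np.array(c['R']);t=np.array(c['t']); return -R.T@t, R.T@np.array([q[0],q[1],1.])
def atz(n,u,v,z):
    o,d=ray(n,u,v); return o+d*(z-o[2])/d[2]
def atd(n,u,v,dep):
    o,d=ray(n,u,v); return o+d*dep
def proj(n,X):
    c=robot.camera_info(n);R=np.array(c['R']);t=np.array(c['t']);p=R@np.array(X)+t
    a,b=p[:2]/p[2];s=1+c['k1']*(a*a+b*b);return c['fx']*a*s+c['cx'],c['fy']*b*s+c['cy']
def cloud(n,d):
    c=robot.camera_info(n); K=np.array([[c['fx'],0,c['cx']],[0,c['fy'],c['cy']],[0,0,1.]])
    v,u=np.mgrid[0:400,0:640]; q=cv2.undistortPoints(np.stack([u,v],-1).reshape(-1,1,2).astype(float),K,np.array([c['k1'],0,0,0.])).reshape(400,640,2)
    P=np.dstack([q,np.ones((400,640))])*d[...,None]; R=np.array(c['R']);t=np.array(c['t'])
    return (P-t)@R
E
python3 - <<'E'
from h import *
np.set_printoptions(precision=4,suppress=True)
print(robot.get_obs())
for n in('scene','top'):
    snap(n,n+'0'); print(robot.camera_info(n))
E
```

```text
pics
{'time': 0.0, 'joint_positions': array([ 1.1809,  0.0879,  1.3722, -0.    ,  1.6836, -0.1031]), 'qvel': array([ 0.0007, -0.0009, -0.0002, -0.0009,  0.    ,  0.0007]), 'joint_torque': array([  0.0013, -34.0171, -30.2432,   0.0721,   0.0328,  -0.0001]), 'tool_pos': array([0.1554, 0.5271, 0.2123]), 'ee_rot': array([-1.5706,  0.0021,  1.284 ]), 'wrist_force': array([ 0.4728,  0.5223, -0.1671]), 'wrist_torque': array([ 0.0079, -0.0307, -0.0439]), 'width': 0.09406635844461973}
{'fx': 371.99127900585245, 'fy': 371.99127900585245, 'cx': 312.9690166488381, 'cy': 202.5754835902204, 'k1': 0.01412813633774312, 'R': array([[ 0.5264,  0.8502, -0.0082],
       [ 0.6732, -0.4226, -0.6068],
       [-0.5194,  0.3139, -0.7948]]), 't': array([-0.3642, -0.2761,  1.5757])}
{'fx': 407.12251371880285, 'fy': 407.12251371880285, 'cx': 316.25040419420804, 'cy': 203.5716748432402, 'k1': -0.01039257496722547, 'R': array([[ 0.0036, -1.    , -0.0044],
       [-0.9886, -0.0029, -0.1507],
       [ 0.1507,  0.0049, -0.9886]]), 't': array([0.0422, 0.5932, 1.0076])}
```

View pics/scene0.png

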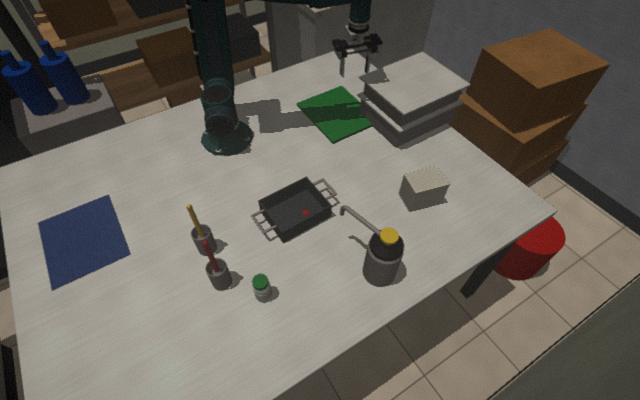

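View pics/top0.png

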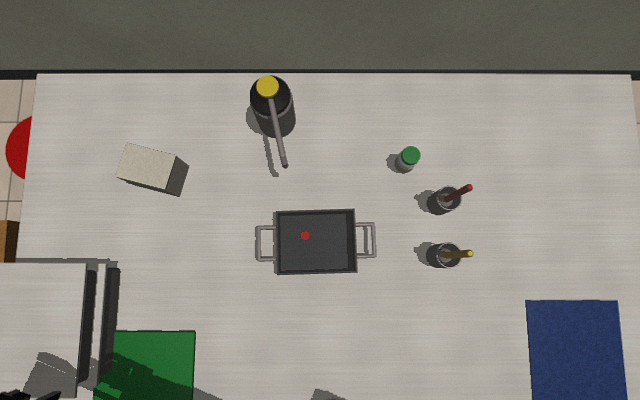

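The scene shows the tray centrally (top view ~(316,242)), with the dot at (305,236), the spout tip ~(285,165), the red brush at (445,200) and the yellow one at (445,255). I'll enlarge both views.

```bash
python3 - <<'E'
import cv2
t=cv2.imread('pics/top0.png');s=cv2.imread('pics/scene0.png')
def c(im,x,y,w,h,k,f): 
    o=cv2.resize(im[y:y+h,x:x+w],None,fx=k,fy=k,interpolation=cv2.INTER_CUBIC); o=cv2.convertScaleAbs(o,alpha=1.6,beta=15); cv2.imwrite('pics/'+f,o)
c(t,240,140,150,145,4,'a1.png')
c(t,380,140,110,140,4,'a2.png')
c(s,240,165,180,130,4,'a3.png')
c(s,160,190,130,120,5,'a4.png')
E
```

```text
(no output)
```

View pics/a1.png

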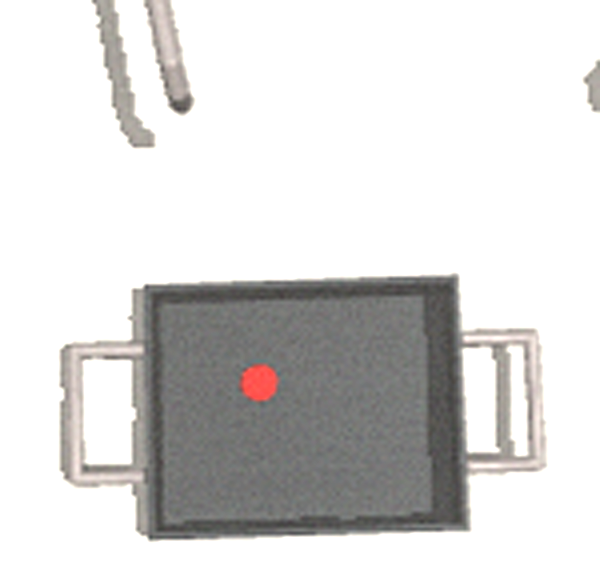

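View pics/a2.png

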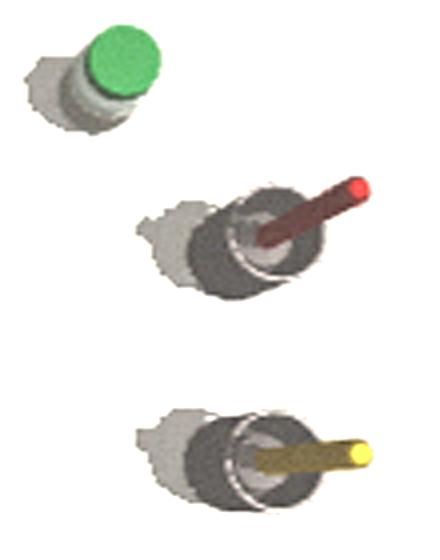

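View pics/a3.png

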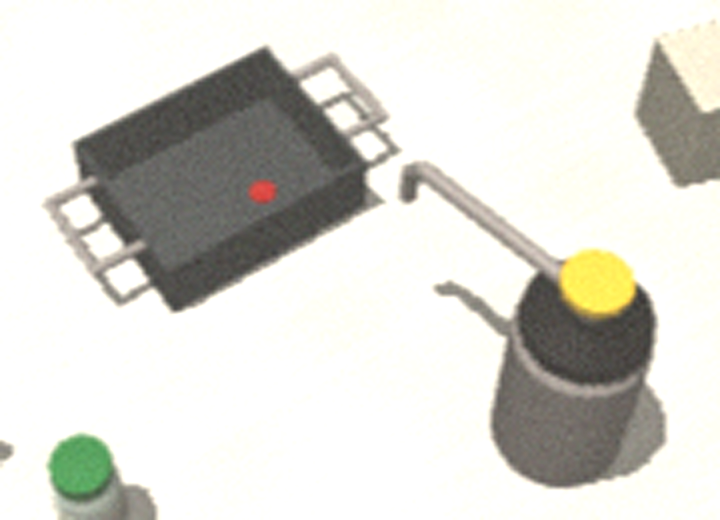

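View pics/a4.png

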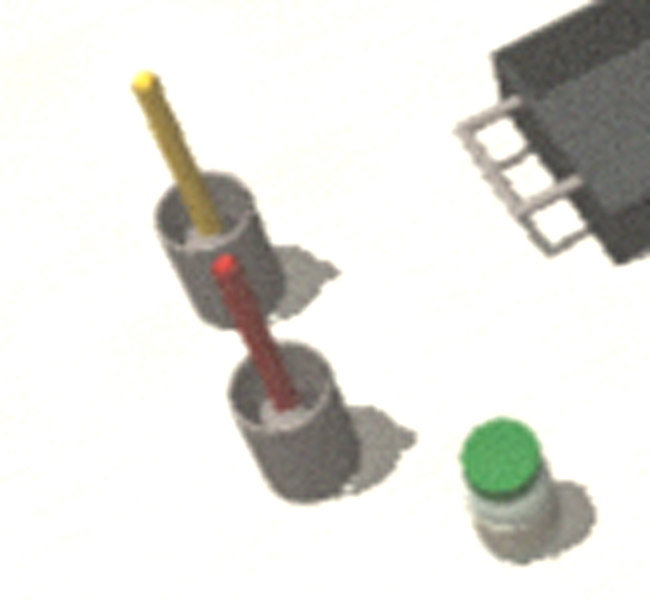

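```bash
python3 - <<'E'
from h import *
np.set_printoptions(precision=4,suppress=True)
T=lambda x,y:(240+x/4-.375,140+y/4-.375)
T2=lambda x,y:(380+x/4-.375,140+y/4-.375)
S=lambda x,y:(240+x/4-.375,165+y/4-.375)
S4=lambda x,y:(160+x/5-.4,190+y/5-.4)
for n in('top','scene'):
    c=robot.camera_info(n); print(n,-np.array(c['R']).T@np.array(c['t']))
P=[atz('top',*T(*p),.065)for p in((147,287),(457,276),(468,530),(150,538))]
print('rim TL TR BR BL',*P,'ctr',np.mean(P,0))
dirs=P[0]+P[3]-P[1]-P[2]; print('yaw of +y from world y deg',np.degrees(np.arctan2(-dirs[0],dirs[1])), 'lens',[np.linalg.norm(P[i]-P[(i+1)%4]) for i in range(4)])
print('dot',atz('top',*T(259,383),.005),atz('scene',*S(263,191),.005))
print('hR',atz('top',*T(535,400),.055),'hL',atz('top',*T(73,415),.055))
print('spout tip top',atz('top',*T(181,104),.145),'scene',atz('scene',*S(408,198),.145), 'pipe top bend scene', atz('scene',*S(415,168),.195))
print('red top',atz('top',*T2(357,188),.237),atz('scene',*S4(225,265),.237))
print('yel top',atz('top',*T2(360,454),.237),atz('scene',*S4(147,80),.237))
print('redcup rim',atz('top',*T2(276,232),.1),atz('scene',*S4(280,392),.1))
print('yelcup rim',atz('top',*T2(276,460),.1),atz('scene',*S4(207,223),.1))
print('shaker',atz('top',*T2(124,60),.1))
print('red handle bottom at rim', atz('top',*T2(262,240),.08),atz('scene',*S4(287,405),.08))
for z in(.0,.2):print(proj('top',[.6,0.05,z]))
# knob
for nm,im in(('top','top0'),('scene','scene0')):
    p=cv2.imread(f'pics/{im}.png').astype(int); m=(p[...,2]>120)&(p[...,1]>100)&(p[...,0]<60)
    k,l,st,ce=cv2.connectedComponentsWithStats(m.astype(np.uint8)); i=1+np.argmax(st[1:,4]); print(nm,ce[i],atz(nm,*ce[i],.26))
    d=np.load(f'pics/{im}.npy');P=cloud(nm,d);print('knob cloud',np.median(P[l==i],0))
    r=(p[...,2]>120)&(p[...,1]<60)&(p[...,0]<70); k,l,st,ce=cv2.connectedComponentsWithStats(r.astype(np.uint8))
    for i in range(1,k):
        if st[i,4]>8: print('red',ce[i],st[i,4],np.median(P[l==i],0),atz(nm,*ce[i],.005))
E
```

```text
top [0.4344 0.039  1.0857]
scene [ 1.1961 -0.3017  1.0818]
rim TL TR BR BL [0.5697 0.1448 0.065 ] [ 0.5773 -0.0512  0.065 ] [ 0.4188 -0.0564  0.065 ] [0.4132 0.1401 0.065 ] ctr [0.4948 0.0443 0.065 ]
yaw of +y from world y deg 1.9251949065140637 lens [np.float64(0.19621888932908899), np.float64(0.15859207943855266), np.float64(0.19663810482411756), np.float64(0.15656781135198558)]
dot [0.5137 0.0755 0.005 ] [0.5153 0.0775 0.005 ]
hR [ 0.4998 -0.1006  0.055 ] hL [0.4894 0.1911 0.055 ]
spout tip top [0.6686 0.1184 0.145 ] scene [0.6691 0.1197 0.145 ] pipe top bend scene [0.6774 0.1172 0.195 ]
red top [ 0.6011 -0.2805  0.237 ] [ 0.6048 -0.2808  0.237 ]
yel top [ 0.4609 -0.2747  0.237 ] [ 0.4656 -0.2724  0.237 ]
redcup rim [ 0.6003 -0.2809  0.1   ] [ 0.6078 -0.2826  0.1   ]
yelcup rim [ 0.4615 -0.2747  0.1   ] [ 0.4741 -0.2755  0.1   ]
shaker [ 0.7088 -0.1911  0.1   ]
red handle bottom at rim [ 0.5986 -0.2784  0.08  ] [ 0.606 -0.282  0.08 ]
(np.float64(314.15259086748205), np.float64(203.52754538084875))
(np.float64(313.2949234995743), np.float64(189.8883317732789))
top [267.0192  85.7802] [0.8161 0.1498 0.26  ]
knob cloud [0.8338 0.1549 0.2218]
red [ 18.3522 147.2242] 1008 [ 0.8951  1.232  -0.4696] [0.7546 0.8697 0.005 ]
red [469.4 186.6] 15 [ 0.6011 -0.2809  0.2375] [ 0.6467 -0.3693  0.005 ]
red [304.4483 235.2586] 58 [0.5145 0.0752 0.0066] [0.514  0.0753 0.005 ]
scene [388.7742 235.1567] [0.8543 0.1337 0.26  ]
knob cloud [0.8388 0.1545 0.2215]
red [305.1176 212.4118] 17 [0.516  0.0755 0.0071] [0.515  0.0766 0.005 ]
red [543.7306 237.736 ] 913 [ 0.9547  1.1462 -0.4708] [1.0309 0.702  0.005 ]
```

```bash
python3 - <<'E'
from h import *
np.set_printoptions(precision=4,suppress=True)
d=np.load('pics/scene0.npy');P=cloud('scene',d)
for u,v in((365,85),(420,65),(465,85),(410,112),(410,140),(440,115),(365,105),(340,110)): print(u,v,P[v,u])
for n in('top','scene'):
    d=np.load(f'pics/{n}0.npy');P=cloud(n,d).reshape(-1,3)
    # spout pipe
    m=(P[:,2]>.13)&(P[:,2]<.215)&(P[:,0]>.64)&(P[:,0]<.8)&(abs(P[:,1]-.12)<.05);Q=P[m];Q=Q[np.argsort(Q[:,0])];print(n,len(Q));print(Q[:14]);print(Q[::12])
    m=(P[:,2]>.03)&(P[:,2]<.11)&(abs(P[:,0]-.6)<.05)&(abs(P[:,1]+.28)<.05);Q=P[m];print('cup',Q.min(0),Q.max(0),np.median(Q[Q[:,2]>.095],0))
    m=(P[:,2]>.115)&(P[:,2]<.25)&(abs(P[:,0]-.6)<.05)&(abs(P[:,1]+.28)<.05);Q=P[m]
    for a in np.arange(.12,.24,.03):
        q=Q[(Q[:,2]>=a)&(Q[:,2]<a+.03)]; print('handle',a,len(q),q.mean(0) if len(q) else '')
E
```

```text
365 85 [0.1862 0.5666 0.1546]
420 65 [0.2351 0.8104 0.1882]
465 85 [0.4344 0.8666 0.1877]
410 112 [0.4417 0.5798 0.1845]
410 140 [0.4291 0.6371 0.0059]
440 115 [0.429  0.7803 0.0733]
365 105 [0.2089 0.5604 0.0713]
340 110 [0.1234 0.4934 0.0159]
top 593
[[0.6606 0.1157 0.1736]
 [0.6612 0.1174 0.1518]
 [0.6613 0.1151 0.1805]
 [0.6614 0.1167 0.1609]
 [0.6615 0.1183 0.1702]
 [0.6618 0.1192 0.1593]
 [0.6619 0.1176 0.178 ]
 [0.6619 0.1207 0.1684]
 [0.6619 0.1138 0.1684]
 [0.6623 0.12   0.1765]
 [0.6623 0.1147 0.157 ]
 [0.6625 0.1148 0.1848]
 [0.6629 0.1218 0.1832]
 [0.663  0.1134 0.1737]]
[[0.6606 0.1157 0.1736]
 [0.6629 0.1218 0.1832]
 [0.665  0.1126 0.1843]
 [0.6679 0.1103 0.1542]
 [0.6712 0.1238 0.1872]
 [0.6744 0.1181 0.2014]
 [0.6775 0.1252 0.1984]
 [0.6815 0.125  0.2008]
 [0.6858 0.1183 0.2017]
 [0.6903 0.1206 0.2022]
 [0.6953 0.1208 0.2009]
 [0.6985 0.1188 0.1982]
 [0.7028 0.1188 0.1992]
 [0.7075 0.1301 0.1991]
 [0.7121 0.1324 0.1994]
 [0.716  0.13   0.2018]
 [0.721  0.1347 0.2009]
 [0.7255 0.128  0.2015]
 [0.7296 0.1301 0.2031]
 [0.7346 0.1258 0.2022]
 [0.7391 0.1264 0.196 ]
 [0.74
[... 1358 characters left out ...]
0.6768 0.116  0.1982]
 [0.6843 0.1251 0.2003]
 [0.6926 0.1159 0.1965]
 [0.7004 0.1178 0.1942]
 [0.7079 0.1262 0.2017]
 [0.7149 0.1215 0.1985]
 [0.7234 0.1227 0.1977]
 [0.7306 0.1315 0.1997]
 [0.7387 0.1363 0.2008]
 [0.7463 0.1341 0.2017]
 [0.7522 0.1368 0.2018]
 [0.7595 0.1349 0.2021]
 [0.7677 0.1335 0.193 ]
 [0.7749 0.1341 0.2018]
 [0.7817 0.1397 0.2008]
 [0.7889 0.1447 0.2009]
 [0.7927 0.1671 0.1774]
 [0.7962 0.1247 0.1529]
 [0.7989 0.1443 0.1778]]
cup [ 0.5739 -0.3117  0.0301] [ 0.6339 -0.2517  0.1095] [ 0.6084 -0.2842  0.0997]
handle 0.12 32 [ 0.6074 -0.2819  0.1334]
handle 0.15 35 [ 0.6079 -0.2819  0.1655]
handle 0.18 33 [ 0.6083 -0.282   0.1956]
handle 0.21 53 [ 0.6065 -0.2818  0.2273]
```

Request:
step_arm([
  {"xyz": [0.01,-0.02,0.02],"twist": [0,0,-4]},
  {"xyz": [0.03,-0.05,0.04],"twist": [0,0,-9]},
  {"xyz": [0.045,-0.085,0.05],"twist": [0,0,-14]},
  {"xyz": [0.06,-0.12,0.05],"twist": [0,0,-19]},
  {"xyz": [0.08,-0.155,0.05],"twist": [0,0,-24]},
  {"xyz": [0.095,-0.19,0.05],"twist": [0,0,-29]},
  {"xyz": [0.11,-0.225,0.05],"twist": [0,0,-34]},
  {"xyz": [0.13,-0.26,0.05],"twist": [0,0,-39]},
  {"xyz": [0.145,-0.295,0.05],"twist": [0,0,-44]},
  {"xyz": [0.16,-0.33,0.04],"twist": [0,0,-49]},
  {"xyz": [0.18,-0.365,0.03],"twist": [0,0,-54]},
  {"xyz": [0.195,-0.4,0.02],"twist": [0,0,-59]},
])

```text
time: 1.1
tool_pos: [0.3511, 0.1257, 0.233]
ee_rot: [-1.571, -0.001, 0.25]
wrist_force: [-0.1, -0.1, 0.3]
width: 0.0942
```

Request:
step_arm([
  {"xyz": [0.017,-0.033,-0.01],"twist": [0,0,-4]},
  {"xyz": [0.035,-0.067,-0.02],"twist": [0,0,-8]},
  {"xyz": [0.052,-0.1,-0.03],"twist": [0,0,-12.4]},
  {"xyz": [0.069,-0.133,-0.05],"twist": [0,0,-12.4]},
  {"xyz": [0.069,-0.133,-0.07],"twist": [0,0,-12.4]},
  {"xyz": [0.069,-0.133,-0.083],"twist": [0,0,-12.4]},
  {"xyz": [0.069,-0.133,-0.083],"twist": [0,0,-12.4]},
  {"xyz": [0.069,-0.133,-0.083],"twist": [0,0,-12.4]},
])

```text
time: 1.77
tool_pos: [0.4188, -0.0054, 0.1496]
ee_rot: [-1.57, 0.002, 0.038]
wrist_force: [-0.3, 0.7, 0.5]
width: 0.0939
```

```bash
python3 - <<'E'
from h import *
p,d=snap('top','t1'); s,_=snap('scene','s1'); o=robot.get_obs(); print(o['tool_pos'],o['ee_rot'])
a=cv2.resize(p[140:300,230:400],None,fx=3,fy=3);b=cv2.resize(s[90:290,190:400],None,fx=2,fy=2.4)[:480]
cv2.imwrite('pics/c1.png',cv2.convertScaleAbs(cv2.resize(np.hstack([a,b[:480]]),None,fx=.85,fy=.85),alpha=1.5)[:,:,::-1])
E
```

```text
[ 0.42005287 -0.00520787  0.15153865] [-1.57109004 -0.00171737  0.03855091]
```

View pics/c1.png

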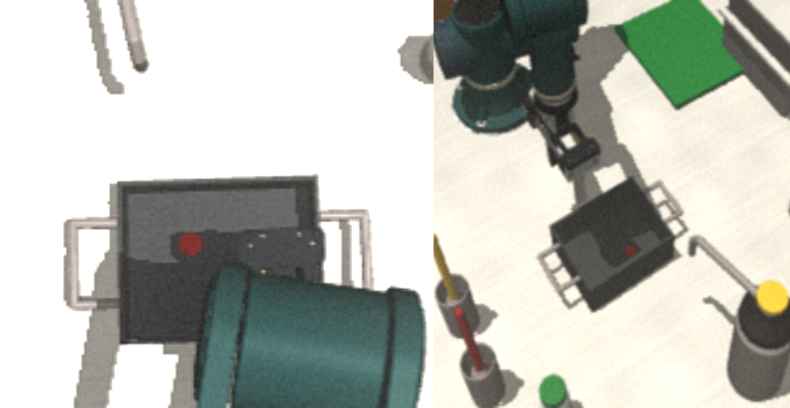

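The hand is above the tray's near wall, with the tray still in place. Next I lower it and grip the wall.

Request:
step_arm([
  {"xyz": [0,-0.001,-0.02],"twist": [0,0,-0.3]},
  {"xyz": [0,-0.002,-0.045],"twist": [0,0,-0.3]},
  {"xyz": [0,-0.002,-0.07],"twist": [0,0,-0.3]},
  {"xyz": [0,-0.002,-0.09],"twist": [0,0,-0.3]},
  {"xyz": [0,-0.002,-0.105],"twist": [0,0,-0.3]},
  {"xyz": [0,-0.002,-0.109],"twist": [0,0,-0.3]},
  {"xyz": [0,-0.002,-0.109],"twist": [0,0,-0.3]},
  {"xyz": [0,-0.002,-0.109],"twist": [0,0,-0.3]},
])

```text
time: 2.53
tool_pos: [0.4207, -0.0073, 0.043]
ee_rot: [-1.571, -0.003, 0.033]
wrist_force: [-0.3, -0.6, 0.2]
width: 0.0937
```

Request:
step_arm([
  {"xyz": [0,0,0],"twist": [0,0,0]},
  {"xyz": [0,0,0],"twist": [0,0,0]},
  {"xyz": [0,0,0],"twist": [0,0,0]},
  {"xyz": [0,0,0],"twist": [0,0,0]},
  {"xyz": [0,0,0],"twist": [0,0,0]},
  {"xyz": [0,0,0],"twist": [0,0,0]},
  {"xyz": [0,0,0],"twist": [0,0,0]},
  {"xyz": [0,0,0],"twist": [0,0,0]},
], fingers=190)

```text
time: 3.2
tool_pos: [0.4196, -0.0075, 0.0415]
ee_rot: [-1.571, -0.0, 0.032]
wrist_force: [0.5, -0.2, -0.3]
width: 0.0441
```

Request:
step_arm([
  {"xyz": [0,0,0],"twist": [0,0,0]},
  {"xyz": [0,0,0],"twist": [0,0,0]},
  {"xyz": [0,0,0],"twist": [0,0,0]},
  {"xyz": [0,0,0],"twist": [0,0,0]},
  {"xyz": [0,0,0],"twist": [0,0,0]},
  {"xyz": [0,0,0],"twist": [0,0,0]},
  {"xyz": [0,0,0],"twist": [0,0,0]},
  {"xyz": [0,0,0],"twist": [0,0,0]},
  {"xyz": [0,0,0],"twist": [0,0,0]},
], fingers=255)

```text
time: 3.95
tool_pos: [0.4201, -0.0074, 0.0415]
ee_rot: [-1.571, -0.001, 0.032]
wrist_force: [3.2, 0.2, -0.3]
width: 0.0045
```

Request:
step_arm([
  {"xyz": [0.003,0.001,0]},
  {"xyz": [0.009,0.0025,0]},
  {"xyz": [0.016,0.0045,0]},
  {"xyz": [0.024,0.0065,0]},
  {"xyz": [0.032,0.009,0]},
  {"xyz": [0.04,0.011,0]},
  {"xyz": [0.048,0.0135,0]},
  {"xyz": [0.056,0.0155,0]},
  {"xyz": [0.064,0.018,0]},
  {"xyz": [0.072,0.02,0]},
  {"xyz": [0.078,0.0215,0]},
  {"xyz": [0.08,0.0225,0]},
])

```text
validation failed for argument at $.co...
```

Twist is required in every row.

Request:
step_arm([
  {"xyz": [0.003,0.001,0],"twist": [0,0,0]},
  {"xyz": [0.009,0.0025,0],"twist": [0,0,0]},
  {"xyz": [0.016,0.0045,0],"twist": [0,0,0]},
  {"xyz": [0.024,0.0065,0],"twist": [0,0,0]},
  {"xyz": [0.032,0.009,0],"twist": [0,0,0]},
  {"xyz": [0.04,0.011,0],"twist": [0,0,0]},
  {"xyz": [0.048,0.0135,0],"twist": [0,0,0]},
  {"xyz": [0.056,0.0155,0],"twist": [0,0,0]},
  {"xyz": [0.064,0.018,0],"twist": [0,0,0]},
  {"xyz": [0.072,0.02,0],"twist": [0,0,0]},
  {"xyz": [0.078,0.0215,0],"twist": [0,0,0]},
  {"xyz": [0.08,0.0225,0],"twist": [0,0,0]},
])

```text
time: 4.95
tool_pos: [0.4985, 0.0146, 0.0416]
ee_rot: [-1.572, 0.004, 0.034]
wrist_force: [-7.1, -2.7, 5.0]
width: 0.0052
```

```bash
cat > look.py <<'E'
import sys
from h import *
n=sys.argv[1]
np.set_printoptions(precision=4,suppress=True)
p,d=snap('top','t'+n); s,e=snap('scene','s'+n); o=robot.get_obs(); print(o['time'],o['tool_pos'],o['ee_rot'],o['wrist_force'],o['width'])
def crop(im,x,y,w,h,W,H): return cv2.resize(im[y:y+h,x:x+w],(W,H),interpolation=cv2.INTER_CUBIC)
a=crop(p,230,100,160,200,400,500);b=crop(s,240,130,160,200,400,500)
cv2.imwrite(f'pics/v{n}.png',cv2.convertScaleAbs(np.hstack([a,b]),alpha=1.6,beta=10)[:,:,::-1])
for nm,im,dd in(('top',p,d),('scene',s,e)):
    im=im.astype(int);r=(im[...,0]>60)&(im[...,0]>2.2*im[...,1])&(im[...,0]>2.2*im[...,2]);P=cloud(nm,dd)
    k,l,st,ce=cv2.connectedComponentsWithStats(r.astype(np.uint8))
    for i in range(1,k):
        if st[i,4]>8: print(nm,ce[i],st[i,4],np.median(P[l==i],0),atz(nm,*ce[i],.005))
E
python3 look.py 2
```

```text
5.05 [0.4987 0.0147 0.0416] [-1.5719  0.0028  0.0334] [-4.3716 -1.9169  3.5091] 0.004953575687868287
top [ 18.3235 147.3442] 1014 [ 0.895   1.2322 -0.47  ] [0.7542 0.8697 0.005 ]
top [469.3684 186.9474] 19 [ 0.6004 -0.2818  0.2366] [ 0.6458 -0.3692  0.005 ]
top [295.7193 206.5789] 57 [0.5899 0.0986 0.0059] [0.5908 0.0994 0.005 ]
scene [533.0212 249.5228] 2215 [ 0.9664  1.0754 -0.4764] [1.0422 0.6343 0.005 ]
scene [322.1    224.9667] 30 [0.5927 0.0984 0.005 ] [0.5926 0.0989 0.005 ]
scene [204.3846 242.6154] 13 [ 0.606  -0.2815  0.2371] [ 0.4421 -0.2758  0.005 ]
```

View pics/v2.png

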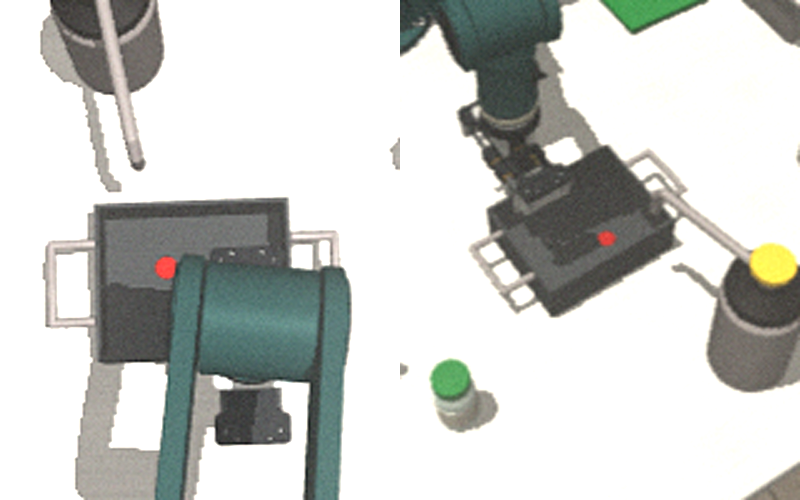

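Dot at top-view (296,207) still needs about (+78, +19) mm. I'll continue the slide.

Request:
step_arm([
  {"xyz": [0.003,0.001,0],"twist": [0,0,0]},
  {"xyz": [0.009,0.002,0],"twist": [0,0,0]},
  {"xyz": [0.016,0.004,0],"twist": [0,0,0]},
  {"xyz": [0.024,0.006,0],"twist": [0,0,0]},
  {"xyz": [0.032,0.008,0],"twist": [0,0,0]},
  {"xyz": [0.04,0.01,0],"twist": [0,0,0]},
  {"xyz": [0.048,0.012,0],"twist": [0,0,0]},
  {"xyz": [0.056,0.0135,0],"twist": [0,0,0]},
  {"xyz": [0.064,0.0155,0],"twist": [0,0,0]},
  {"xyz": [0.071,0.0175,0],"twist": [0,0,0]},
  {"xyz": [0.076,0.0185,0],"twist": [0,0,0]},
  {"xyz": [0.078,0.0187,0],"twist": [0,0,0]},
])

```text
time: 6.05
tool_pos: [0.5764, 0.0336, 0.0416]
ee_rot: [-1.571, 0.004, 0.033]
wrist_force: [-8.0, -1.7, 6.3]
width: 0.0048
```

```bash
python3 look.py 3
```

```text
6.15 [0.5765 0.0336 0.0416] [-1.5712  0.0029  0.0333] [-5.1386 -0.9939  4.1175] 0.004711778566256869
top [ 18.3202 147.2875] 1012 [ 0.8957  1.2322 -0.4695] [0.7544 0.8698 0.005 ]
top [469.25 186.95] 20 [ 0.6005 -0.2814  0.236 ] [ 0.6458 -0.3689  0.005 ]
scene [533.1136 249.5956] 2228 [ 0.9671  1.0752 -0.4766] [1.0426 0.6343 0.005 ]
scene [339.3939 238.4848] 33 [0.6706 0.1193 0.006 ] [0.6701 0.1189 0.005 ]
scene [204.3846 242.6154] 13 [ 0.6048 -0.2815  0.2372] [ 0.4421 -0.2758  0.005 ]
```

View pics/v3.png

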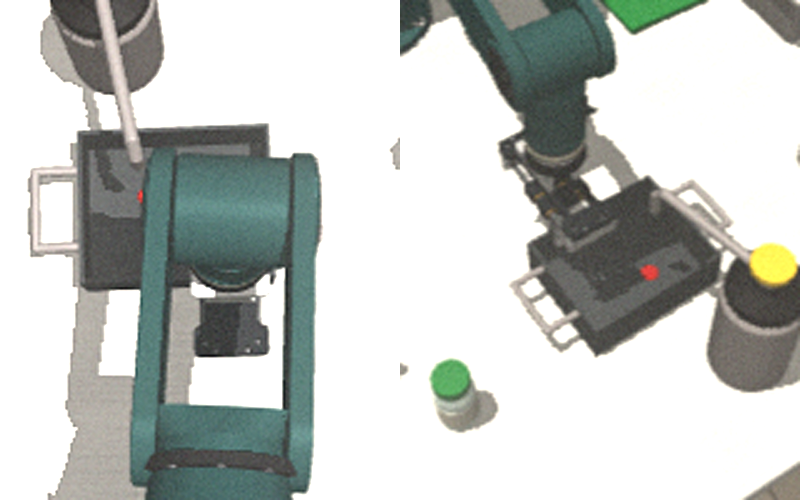

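```bash
python3 - <<'E'
from h import *
from scipy.optimize import least_squares
for n,f in(('top','top0'),('scene','scene0'),('scene','s3')):
    P=cloud(n,np.load(f'pics/{f}.npy')).reshape(-1,3)
    m=(P[:,2]>.145)&(P[:,2]<.178)&(abs(P[:,0]-.67)<.02)&(abs(P[:,1]-.118)<.02);Q=P[m]
    r=least_squares(lambda c:np.hypot(Q[:,0]-c[0],Q[:,1]-c[1])-.007,[.67,.118],loss='soft_l1',f_scale=.001);print(n,f,len(Q),r.x,np.abs(r.fun).mean())
E
```

```text
top top0 19 [0.66834914 0.11739735] 0.00023398701647607084
scene scene0 25 [0.66883799 0.11782418] 0.0007240663615365383
scene s3 25 [0.66870962 0.11804366] 0.0007403817965886504
```

Dot and spout agree to ~1–2 mm. I release the tray and go up.

Request:
step_arm([
  {"xyz": [0,0,0],"twist": [0,0,0]},
  {"xyz": [0,0,0],"twist": [0,0,0]},
  {"xyz": [0,0,0],"twist": [0,0,0]},
  {"xyz": [0,0,0],"twist": [0,0,0]},
  {"xyz": [0,0,0],"twist": [0,0,0]},
  {"xyz": [0,0,0],"twist": [0,0,0]},
  {"xyz": [0,0,0.01],"twist": [0,0,0]},
  {"xyz": [0,0,0.03],"twist": [0,0,0]},
  {"xyz": [0,0,0.06],"twist": [0,0,0]},
  {"xyz": [0,0,0.09],"twist": [0,0,0]},
  {"xyz": [-0.01,-0.01,0.12],"twist": [0,0,0]},
  {"xyz": [-0.03,-0.03,0.15],"twist": [0,0,0]},
], fingers=100)

```text
time: 7.15
tool_pos: [0.5483, 0.0049, 0.1935]
ee_rot: [-1.57, -0.002, 0.035]
wrist_force: [0.6, -0.4, 0.1]
width: 0.0574
```

Request:
step_arm([
  {"xyz": [0,-0.02,0.03],"twist": [0,0,0]},
  {"xyz": [0,-0.04,0.06],"twist": [4,0,0]},
  {"xyz": [0,-0.06,0.09],"twist": [9,0,0]},
  {"xyz": [0,-0.08,0.11],"twist": [14,0,0]},
  {"xyz": [0,-0.1,0.12],"twist": [19,0,0]},
  {"xyz": [0,-0.12,0.12],"twist": [24,0,0]},
  {"xyz": [0,-0.13,0.12],"twist": [28,0,0]},
  {"xyz": [0,-0.14,0.12],"twist": [30,0,0]},
  {"xyz": [0,-0.15,0.12],"twist": [30,0,0]},
], fingers=60)

```text
time: 7.9
tool_pos: [0.5471, -0.1488, 0.3102]
ee_rot: [-1.046, -0.014, 0.025]
wrist_force: [0.3, -1.6, -0.6]
width: 0.0719
```

```bash
python3 look.py 4; python3 -c "
from h import *
print(repr(robot.get_obs()['joint_positions']))"
```

```text
8.0 [ 0.5476 -0.1479  0.3112] [-1.0483 -0.0157  0.026 ] [ 0.0132  0.2938 -0.3871] 0.07184151317364819
top [ 18.3202 147.2875] 1012 [ 0.8955  1.232  -0.4698] [0.7544 0.8698 0.005 ]
top [289.2459 178.0656] 61 [0.669  0.1182 0.0056] [0.6689 0.1178 0.005 ]
scene [532.818  250.1384] 2291 [ 0.9675  1.077  -0.4773] [1.0434 0.6318 0.005 ]
scene [339.2941 238.5   ] 34 [0.6702 0.1179 0.0062] [0.67   0.1186 0.005 ]
scene [204.3846 242.6154] 13 [ 0.6044 -0.2814  0.2375] [ 0.4421 -0.2758  0.005 ]
array([-0.61713126,  0.27444345,  1.05179168,  0.48632847,  2.082467  ,
       -0.46306059])
```

View pics/v4.png

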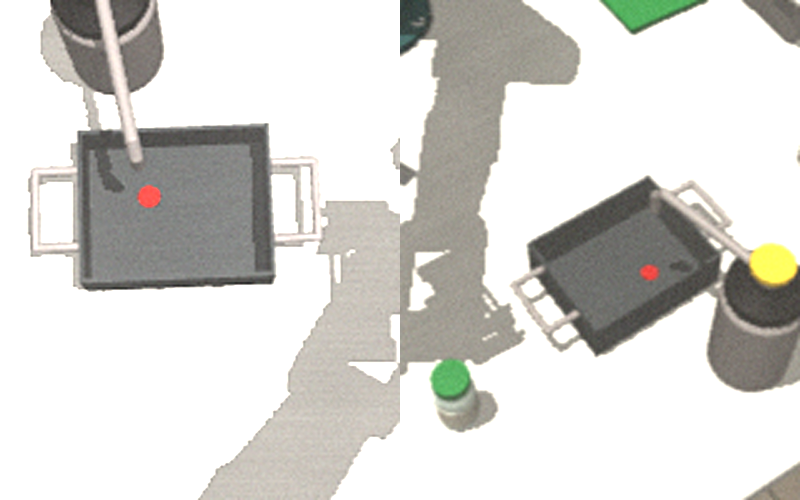

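View pics/s4.png

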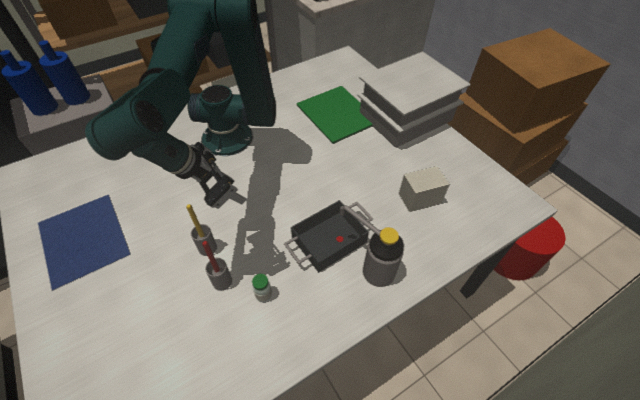

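```bash
cat > kin.py <<'E'
from h import *
from scipy.spatial.transform import Rotation as Ro
from scipy.optimize import least_squares
D=[([1.1809,0.0879,1.3722,0,1.6836,-0.1031],[0.1554,0.5271,0.2123],[-1.5706,0.0021,1.284]),
([-0.61713126,0.27444345,1.05179168,0.48632847,2.082467,-0.46306059],[0.5476,-0.1479,0.3112],[-1.0483,-0.0157,0.026])]
def rot(q,s4=1,s6=1):
    return Ro.from_euler('z',q[0])*Ro.from_euler('y',q[1]+q[2])*Ro.from_euler('z',s4*q[3])*Ro.from_euler('y',q[4])*Ro.from_euler('z',s6*q[5])
E
python3 - <<'E'
from kin import *
np.set_printoptions(precision=3,suppress=True)
for s4 in(1,-1):
  for s6 in(1,-1):
    for q,p,r in D:
        W=Ro.from_euler('xyz',r).as_matrix(); M=rot(q,s4,s6).as_matrix()
        print(s4,s6,(M.T@W).round(3).tolist())
E
```

```text
1 1 [[-1.0, 0.0, -0.0], [-0.0, -0.0, 1.0], [0.0, 1.0, 0.0]]
1 1 [[-1.0, -0.0, -0.0], [-0.0, -0.0, 1.0], [-0.0, 1.0, 0.0]]
1 -1 [[-0.979, -0.0, 0.205], [0.205, -0.0, 0.979], [0.0, 1.0, 0.0]]
1 -1 [[-0.601, -0.0, 0.799], [0.799, -0.0, 0.601], [-0.0, 1.0, 0.0]]
-1 1 [[-1.0, 0.0, -0.0], [-0.0, -0.0, 1.0], [0.0, 1.0, 0.0]]
-1 1 [[-0.829, -0.155, 0.537], [0.272, 0.728, 0.629], [-0.489, 0.668, -0.561]]
-1 -1 [[-0.979, -0.0, 0.205], [0.205, -0.0, 0.979], [0.0, 1.0, 0.0]]
-1 -1 [[-0.281, 0.489, 0.826], [0.826, 0.561, -0.051], [-0.489, 0.668, -0.561]]
```

Request:
step_arm([
  {"xyz": [0.01,-0.02,0.01],"twist": [-4,0,0]},
  {"xyz": [0.02,-0.045,0.02],"twist": [-9,0,0]},
  {"xyz": [0.03,-0.07,0.02],"twist": [-14,0,0]},
  {"xyz": [0.04,-0.095,0.02],"twist": [-19,0,0]},
  {"xyz": [0.05,-0.12,0.02],"twist": [-24,0,0]},
  {"xyz": [0.054,-0.134,0.02],"twist": [-28,0,0]},
  {"xyz": [0.054,-0.134,0],"twist": [-30,0,0]},
  {"xyz": [0.054,-0.134,-0.015],"twist": [-30,0,0]},
  {"xyz": [0.054,-0.134,-0.015],"twist": [-30,0,0]},
], fingers=80)

```text
time: 8.75
tool_pos: [0.6015, -0.2772, 0.2945]
ee_rot: [-1.569, 0.003, 0.036]
wrist_force: [-0.1, -0.1, -1.0]
width: 0.0644
```

```bash
cat > look2.py <<'E'
import sys
from h import *
n=sys.argv[1]
np.set_printoptions(precision=4,suppress=True)
p,d=snap('top','t'+n); s,e=snap('scene','s'+n); o=robot.get_obs(); print(o['time'],o['tool_pos'],o['ee_rot'],o['wrist_force'],o['width'],o['joint_positions'].tolist())
def crop(im,x,y,w,h,W,H): return cv2.resize(im[y:y+h,x:x+w],(W,H),interpolation=cv2.INTER_CUBIC)
a=crop(p,390,140,120,150,400,500);b=crop(s,150,170,120,150,400,500)
cv2.imwrite(f'pics/v{n}.png',cv2.convertScaleAbs(np.hstack([a,b]),alpha=1.6,beta=10)[:,:,::-1])
E
python3 look2.py 5
```

```text
8.85 [ 0.6018 -0.2786  0.2973] [-1.5709 -0.0003  0.0347] [-0.6608  0.496   0.4705] 0.06501435213960817 [-0.5191003526840838, 0.35264694797035867, 0.8896689702928505, 6.239014758117054e-05, 1.8990058039876023, -0.5537884777549209]
```

View pics/v5.png

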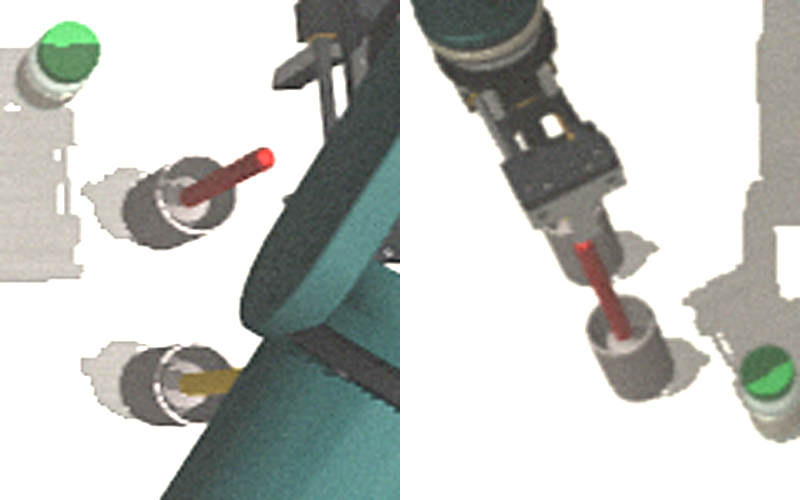

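Request:
step_arm([
  {"xyz": [0,-0.003,-0.01],"twist": [0,0,0]},
  {"xyz": [0,-0.003,-0.03],"twist": [0,0,0]},
  {"xyz": [0,-0.003,-0.05],"twist": [0,0,0]},
  {"xyz": [0,-0.003,-0.07],"twist": [0,0,0]},
  {"xyz": [0,-0.003,-0.09],"twist": [0,0,0]},
  {"xyz": [0,-0.003,-0.098],"twist": [0,0,0]},
  {"xyz": [0,-0.003,-0.098],"twist": [0,0,0]},
  {"xyz": [0,-0.003,-0.098],"twist": [0,0,0]},
])

```text
time: 9.52
tool_pos: [0.6017, -0.2835, 0.1992]
ee_rot: [-1.571, -0.001, 0.032]
wrist_force: [0.5, -0.5, 1.2]
width: 0.0646
```

```bash
python3 look2.py 6
```

```text
9.6167 [ 0.6024 -0.2838  0.2008] [-1.5728 -0.0032  0.0325] [-0.2065  0.0444 -0.3238] 0.06427960043994609 [-0.5254164134050266, 0.3484142798813474, 1.0847822673650238, 3.4567983305508486e-05, 1.7046243981639215, -0.5579352966128145]
```

View pics/v6.png

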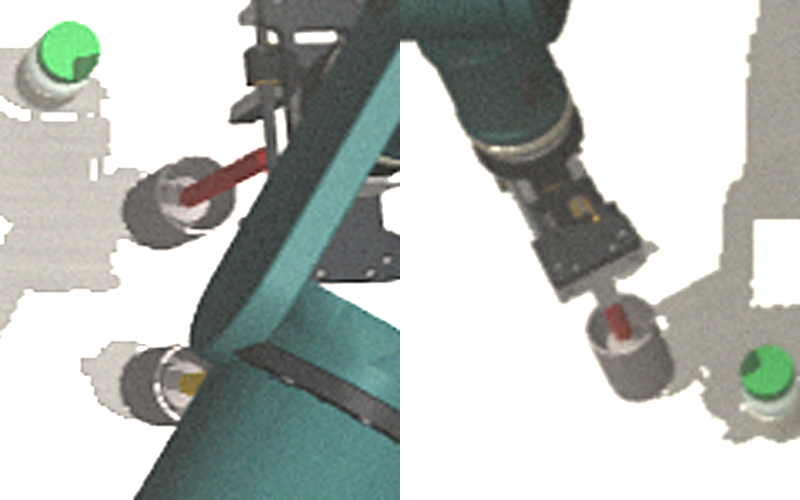

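The handle lies between the fingers and the cup is undisturbed, so I close on it.

Request:
step_arm([
  {"xyz": [0,0,0],"twist": [0,0,0]},
  {"xyz": [0,0,0],"twist": [0,0,0]},
  {"xyz": [0,0,0],"twist": [0,0,0]},
  {"xyz": [0,0,0],"twist": [0,0,0]},
  {"xyz": [0,0,0],"twist": [0,0,0]},
  {"xyz": [0,0,0],"twist": [0,0,0]},
  {"xyz": [0,0,0],"twist": [0,0,0]},
  {"xyz": [0,0,0],"twist": [0,0,0]},
  {"xyz": [0,0,0],"twist": [0,0,0]},
  {"xyz": [0,0,0],"twist": [0,0,0]},
  {"xyz": [0,0,0],"twist": [0,0,0]},
  {"xyz": [0,0,0],"twist": [0,0,0]},
], fingers=255)

```text
time: 10.62
tool_pos: [0.6016, -0.2832, 0.1984]
ee_rot: [-1.571, 0.0, 0.033]
wrist_force: [0.2, -0.8, -0.5]
width: 0.0153
```

```bash
python3 look2.py 7
```

```text
10.7167 [ 0.6016 -0.2832  0.1984] [-1.5707  0.      0.0326] [-0.0633 -0.3516 -0.4339] 0.01536799919109087 [-0.5252921293397989, 0.34955669420465396, 1.088001928010683, 8.863501276378912e-05, 1.7040999294967487, -0.5578679407904895]
```

View pics/v7.png

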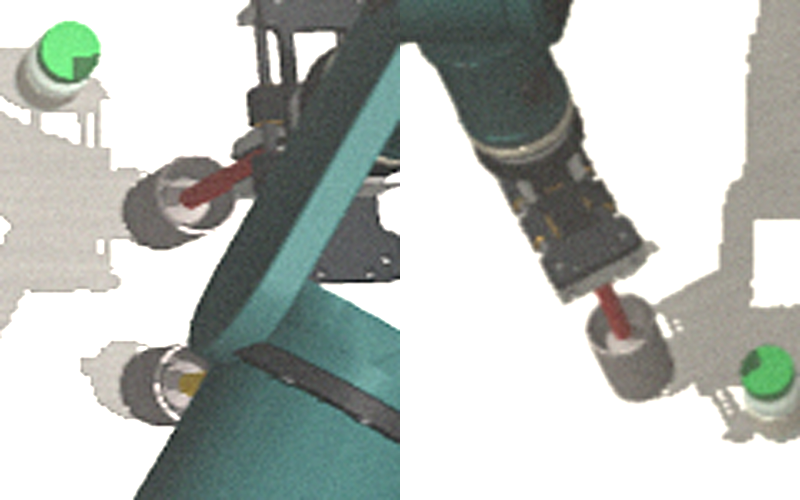

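Request:
step_arm([
  {"xyz": [0,0,0.004],"twist": [0,0,0]},
  {"xyz": [0,0,0.012],"twist": [0,0,0]},
  {"xyz": [0,0,0.022],"twist": [0,0,0]},
  {"xyz": [0,0,0.034],"twist": [0,0,0]},
  {"xyz": [0,0,0.046],"twist": [0,0,0]},
  {"xyz": [0,0,0.058],"twist": [0,0,0]},
  {"xyz": [0,0,0.07],"twist": [0,0,0]},
  {"xyz": [0,0,0.084],"twist": [0,0,0]},
  {"xyz": [0,0,0.098],"twist": [0,0,0]},
  {"xyz": [0,0,0.112],"twist": [0,0,0]},
  {"xyz": [0,0,0.124],"twist": [0,0,0]},
  {"xyz": [0,0,0.13],"twist": [0,0,0]},
])

```text
time: 11.72
tool_pos: [0.602, -0.2835, 0.3322]
ee_rot: [-1.573, -0.004, 0.033]
wrist_force: [0.6, 0.5, -1.5]
width: 0.0156
```

```bash
python3 look2.py 8
```

```text
11.8167 [ 0.6021 -0.2835  0.3313] [-1.5732 -0.0039  0.0326] [ 0.3618 -0.6607 -0.3763] 0.015341366571749726 [-0.5252857530629811, 0.36925846323406, 0.8001862456863693, 4.961360344873088e-05, 1.9675407078990903, -0.5578591981933034]
```

View pics/v8.png

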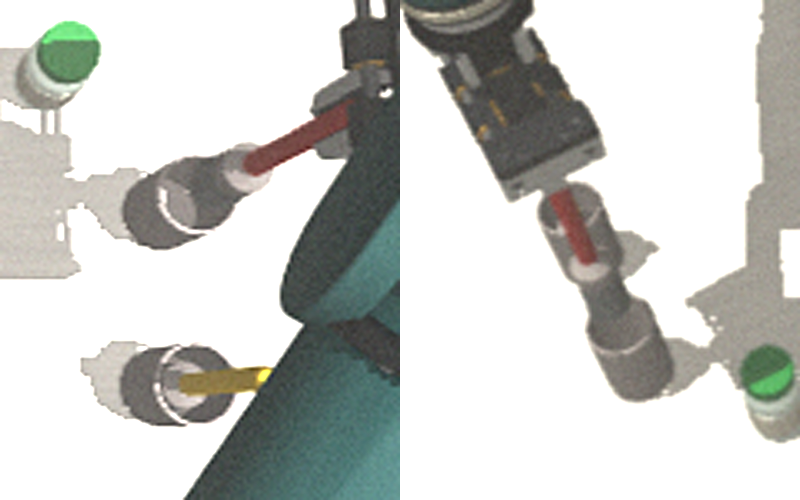

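```bash
cat >> kin.py <<'E'
D+=[([-0.5191,0.35265,0.88967,0,1.8990,-0.55379],[0.6018,-0.2786,0.2973],0),
([-0.5254164,0.3484143,1.0847823,0,1.7046244,-0.5579353],[0.6024,-0.2838,0.2008],0),
([-0.5252921,0.3495567,1.0880019,0,1.7040999,-0.5578679],[0.6016,-0.2832,0.1984],0),
([-0.5252857,0.3692585,0.8001862,0,1.9675407,-0.5578592],[0.6021,-0.2835,0.3313],0)]
def parts(q):
    A=Ro.from_euler('z',q[0]);B=A*Ro.from_euler('y',q[1]);C=B*Ro.from_euler('y',q[2]);T=rot(q)
    # columns: a1,d1,a2,e,a3,L
    return np.array([A.apply([1,0,0]),A.apply([0,0,1]),B.apply([0,0,1]),C.apply([1,0,0]),C.apply([0,0,1]),T.apply([0,0,1])]).T
def fit():
    M=np.vstack([parts(q) for q,_,_ in D]);b=np.hstack([p for _,p,_ in D])
    return M,b
E
python3 - <<'E'
from kin import *
np.set_printoptions(precision=4,suppress=True)
M,b=fit()
print(np.linalg.svd(M)[1])
for cols in([0,1,2,3,4,5],[1,2,4,5],[0,1,2,4,5],[1,2,3,4,5]):
    x,*_=np.linalg.lstsq(M[:,cols],b,rcond=None); print(cols,x,np.abs(M[:,cols]@x-b).max())
E
```

```text
[4.8487 3.4852 0.4486 0.3111 0.1883 0.0989]
[0, 1, 2, 3, 4, 5] [0.0147 0.2837 0.4253 0.117  0.4925 0.4358] 0.05500704280674512
[1, 2, 4, 5] [0.0966 0.4928 0.514  0.4309] 0.05687503959234219
[0, 1, 2, 4, 5] [0.0097 0.1034 0.4879 0.5056 0.4312] 0.05670844351263693
[1, 2, 3, 4, 5] [0.2723 0.4331 0.1164 0.5053 0.4353] 0.054492027442360896
```

```bash
python3 - <<'E'
from kin import *
np.set_printoptions(precision=4,suppress=True)
M,b=fit()
ex={'y0':lambda q:Ro.from_euler('z',q[0]).apply([0,1,0]),
'y4':lambda q:(Ro.from_euler('z',q[0])*Ro.from_euler('y',q[1]+q[2])*Ro.from_euler('z',q[3])).apply([0,1,0]),
'x4':lambda q:(Ro.from_euler('z',q[0])*Ro.from_euler('y',q[1]+q[2])*Ro.from_euler('z',q[3])).apply([1,0,0]),
'x5':lambda q:(Ro.from_euler('z',q[0])*Ro.from_euler('y',q[1]+q[2])*Ro.from_euler('z',q[3])*Ro.from_euler('y',q[4])).apply([1,0,0]),
}
for add in(['y0'],['y4'],['y0','y4'],['y4','x4'],['y4','x5'],['y0','x5'],['y0','y4','x5']):
  for cols in([1,2,4,5],[1,2,3,4,5],[0,1,2,3,4,5]):
    N=np.hstack([M[:,cols]]+[np.hstack([ex[a](q) for q,_,_ in D])[:,None] for a in add])
    x,*_=np.linalg.lstsq(N,b,rcond=None); print(add,cols,x,np.abs(N@x-b).max())
E
```

```text
['y0'] [1, 2, 4, 5] [0.0003 0.5004 0.5073 0.3384 0.0569] 0.011888290214273511
['y0'] [1, 2, 3, 4, 5] [0.153  0.4487 0.1008 0.4999 0.3426 0.0566] 3.6820331417275476e-05
['y0'] [0, 1, 2, 3, 4, 5] [-0.0002  0.1529  0.4488  0.1008  0.5     0.3426  0.0566] 3.533915054970693e-05
['y4'] [1, 2, 4, 5] [-0.0079  0.4978  0.5088  0.3321  0.0565] 0.021084978976791402
['y4'] [1, 2, 3, 4, 5] [0.154  0.4429 0.1071 0.5009 0.3365 0.0563] 0.020582711683328647
['y4'] [0, 1, 2, 3, 4, 5] [0.0116 0.163  0.4368 0.1076 0.4908 0.3369 0.0563] 0.020362596096972052
['y0', 'y4'] [1, 2, 4, 5] [ 0.0009  0.5006  0.5073  0.3389  0.0599 -0.0031] 0.011947550098066473
['y0', 'y4'] [1, 2, 3, 4, 5] [ 0.153   0.4487  0.1008  0.4999  0.3427  0.0567 -0.0001] 4.231727476661229e-05
['y0', 'y4'] [0, 1, 2, 3, 4, 5] [-0.0002  0.1528  0.4488  0.1008  0.5     0.3427  0.0567 -0.0001] 3.1167466228998464e-05
['y4', 'x4'] [1, 2, 4, 5] [0.0396 0.4651 0.5    0.2777 0.0552 0.0711] 0.020538989552321196
['y4', 'x4'] [1, 2, 3, 4, 5] [0.1162 0.447  0.0654 0.4993 0.306  0.0557 0.0376] 0.020489299712445674
['y4', 'x4'] [0, 1, 2, 3, 4, 5] [0.008
[... 385 characters left out ...]
36957764205
['y0', 'x5'] [1, 2, 4, 5] [ 0.0006  0.5001  0.5067  0.3382  0.0569 -0.0007] 0.011886384532307837
['y0', 'x5'] [1, 2, 3, 4, 5] [0.153  0.4487 0.1008 0.4999 0.3426 0.0566 0.    ] 3.606141481921066e-05
['y0', 'x5'] [0, 1, 2, 3, 4, 5] [-0.0003  0.1528  0.4488  0.1008  0.5     0.3426  0.0566 -0.0001] 3.0934828557538374e-05
['y0', 'y4', 'x5'] [1, 2, 4, 5] [-0.0005  0.5031  0.5116  0.3408  0.0631 -0.0063  0.005 ] 0.012022416698037497
['y0', 'y4', 'x5'] [1, 2, 3, 4, 5] [ 0.1529  0.4488  0.1008  0.5     0.3427  0.0568 -0.0002  0.0002] 3.152667912775797e-05
['y0', 'y4', 'x5'] [0, 1, 2, 3, 4, 5] [-0.0017  0.1522  0.4488  0.1008  0.5     0.342   0.0558  0.0008 -0.0015] 2.8325598812356523e-05
```

```bash
cat >> kin.py <<'E'
PR=np.array([.153,.4487,.1008,.5,.3426]);Y0=.0566
LO=np.array([-3.1,-.76,.27,-1.08,.17,-2.57]);HI=np.array([3.1,2.03,2.55,4.22,2.65,2.57])
OFF=np.array([[-1,0,0],[0,0,1],[0,1,0.]])  # rot(q)^T W
def fk(q):
    A=Ro.from_euler('z',q[0]);C=A*Ro.from_euler('y',q[1]+q[2]);B=A*Ro.from_euler('y',q[1])
    E=A.apply([0,Y0,PR[0]])+B.apply([0,0,PR[1]])
    F=E+C.apply([PR[2],0,0]); Wc=F+C.apply([0,0,PR[3]]); T=rot(q); return E,F,Wc,Wc+T.apply([0,0,PR[4]]),T.as_matrix()@OFF
def ik(p,W,q0):
    def f(q):
        *_,t,R=fk(q); return np.hstack([(t-p)*5,Ro.from_matrix(R.T@W).as_rotvec()])
    r=least_squares(f,np.clip(q0,LO+1e-6,HI-1e-6),bounds=(LO,HI)); return r.x,np.linalg.norm(r.fun)
def pose(foot,th,phi,yawtool):
    """foot centre, lean th(rad) with handle toward azimuth phi; tool coaxial, start vertical with yaw yawtool, tilted by min rotation"""
    ax=np.array([np.sin(th)*np.cos(phi),np.sin(th)*np.sin(phi),np.cos(th)])
    k=np.cross([0,0,1],[np.cos(phi),np.sin(phi),0]); W=Ro.from_rotvec(k*th)*Ro.from_euler('xyz',[-np.pi/2,0,yawtool])
    return foot+ax*(.205-.011),W.as_matrix(),ax
def segd(a,b,c,d):
    u=np.linspace(0,1,60);X=a+np.outer(u,b-a);Yy=c+np.outer(u,d-c);return np.linalg.norm(X[:,None]-Yy[None],axis=2).min()
E
python3 - <<'E'
from kin import *
np.set_printoptions(precision=3,suppress=True)
q0=np.array([-0.525,0.369,0.800,0,1.9675,-0.558])
yb=np.array([[.4625,-.275,0],[.4625,-.275,.237]]);rc=np.array([[.602,-.282,0],[.602,-.282,.1]]);sh=np.array([[.709,-.191,0],[.709,-.191,.1]])
for x in(.605,.63,.69):
  for thd in(60,64,68):
    for ph in(-90,-75,-105,-60):
      th=np.radians(thd);s=(.06-.011*np.sin(th))/np.cos(th); h=(s*np.sin(th)+.008*np.cos(th))/abs(np.sin(np.radians(ph)))
      foot=np.array([x,-.007+h*abs(np.sin(np.radians(ph))),.005+.019*np.sin(th)])
      for yt in(.033,):
        p,W,ax=pose(foot,th,np.radians(ph),yt+np.radians(ph+90)); q=q0
        for f in np.linspace(0,1,6)[1:]:
            pp,WW,_=pose(foot+np.array([0,0,.0]),th*f,np.radians(ph),yt+np.radians(ph+90)*f); q,e=ik(pp,WW,q)
        E,F,Wc,t,R=fk(q)
        print(x,thd,ph,'foot',foot,'s',round(s,3),'e',round(e,4),q,'W',Wc,'yb',round(segd(F,Wc,*yb),3),round(segd(Wc,t,*yb),3),'rc',round(segd(Wc,t,*rc),3),'sh',round(segd(Wc,t,*sh),3))
E
```

```text
0.605 60 -90 foot [0.605 0.084 0.021] s 0.101 e 0.0 [-0.64   0.611  1.23   0.842  1.945 -0.625] W [ 0.605 -0.38   0.29 ] yb 0.098 0.143 rc 0.115 sh 0.125
0.605 60 -75 foot [0.605 0.084 0.021] s 0.101 e 0.0 [-0.535  0.821  0.888  0.806  2.147 -0.634] W [ 0.725 -0.364  0.29 ] yb 0.106 0.231 rc 0.146 sh 0.084
0.605 60 -105 foot [0.605 0.084 0.021] s 0.101 e 0.0 [-0.738  0.401  1.544  0.9    1.759 -0.602] W [ 0.485 -0.364  0.29 ] yb 0.093 0.045 rc 0.143 sh 0.179
0.605 60 -60 foot [0.605 0.084 0.021] s 0.101 e 0.0 [-0.426  1.057  0.48   0.814  2.376 -0.608] W [ 0.837 -0.318  0.29 ] yb 0.123 0.303 rc 0.206 sh 0.091
0.605 64 -90 foot [0.605 0.099 0.022] s 0.114 e 0.0 [-0.644  0.649  1.243  0.887  1.954 -0.645] W [ 0.605 -0.383  0.257] yb 0.076 0.143 rc 0.097 sh 0.119
0.605 64 -75 foot [0.605 0.099 0.022] s 0.114 e 0.0 [-0.535  0.862  0.887  0.856  2.159 -0.63 ] W [ 0.73  -0.367  0.257] yb 0.09 0.235 rc 0.136 sh 0.069
0.605 64 -105 foot [0.605 0.099 0.022] s 0.114 e 0.0 [-0.746  0.438  1.567  0.946  1.767 -0.645] W [ 0.48  -0.367  0.257] yb 0.075 0.041 rc 0.133 sh 0.18
0.605 64 -60 foot [0.6
[... 3720 characters left out ...]
  0.27   0.985  2.31  -0.442] W [ 0.869 -0.325  0.267] yb 0.12 0.359 rc 0.246 sh 0.116
0.69 68 -90 foot [0.69  0.119 0.023] s 0.133 e 0.0 [-0.573  0.829  1.016  1.003  1.964 -0.538] W [ 0.69  -0.378  0.224] yb 0.065 0.228 rc 0.118 sh 0.048
0.69 68 -75 foot [0.69  0.119 0.023] s 0.133 e 0.0 [-0.479  1.103  0.531  1.028  2.216 -0.432] W [ 0.819 -0.361  0.224] yb 0.088 0.322 rc 0.2 sh 0.075
0.69 68 -105 foot [0.69  0.119 0.023] s 0.133 e 0.0 [-0.657  0.598  1.403  1.051  1.74  -0.586] W [ 0.561 -0.361  0.224] yb 0.043 0.118 rc 0.084 sh 0.106
0.69 68 -60 foot [0.69  0.119 0.023] s 0.133 e 0.1785 [-0.411  1.234  0.27   1.053  2.307 -0.406] W [ 0.874 -0.32   0.234] yb 0.124 0.367 rc 0.249 sh 0.117
```

```bash
python3 - <<'E'
from kin import *
np.set_printoptions(precision=3,suppress=True)
q0=np.array([-0.525,0.369,0.800,0,1.9675,-0.558])
ca=np.array([[.60,.40,0],[.60,.40,.11]])
P=cloud('top',np.load('pics/top0.npy')).reshape(-1,3); m=(P[:,2]>.1)&(P[:,2]<.125)&(P[:,1]>.25)&(P[:,0]>.45);print('carton',P[m].min(0),P[m].max(0),np.median(P[m],0))
for x in(.60,):
  for thd in(60,64,67,70):
    for ph in(90,105,120):
      th=np.radians(thd);s=(.06-.011*np.sin(th))/np.cos(th); h=(s*np.sin(th)+.008*np.cos(th))
      foot=np.array([x,.183-h,.005+.019*np.sin(th)])
      p,W,ax=pose(foot,th,np.radians(ph),.033+np.radians(ph-90)); q=q0
      for f in np.linspace(0,1,6)[1:]:
            pp,WW,_=pose(foot+np.array([0,0,.0]),th*f,np.radians(ph),.033+np.radians(ph-90)*f); q,e=ik(pp,WW,q)
      E,F,Wc,t,R=fk(q)
      print(x,thd,ph,'foot',foot,'tcp',t,'e',round(e,4),q,'E',E,'W',Wc)
E
```

```text
carton [0.619 0.394 0.1  ] [0.736 0.539 0.117] [0.676 0.465 0.11 ]
0.6 60 90 foot [0.6   0.092 0.021] tcp [0.6   0.26  0.118] e 0.0 [ 0.678  0.837  0.862 -0.873  2.066  0.467] E [0.224 0.253 0.454] W [0.6   0.556 0.29 ]
0.6 60 105 foot [0.6   0.092 0.021] tcp [0.557 0.254 0.118] e 0.0 [ 0.766  0.627  1.205 -0.908  1.85   0.463] E [0.151 0.223 0.516] W [0.48 0.54 0.29]
0.6 60 120 foot [0.6   0.092 0.021] tcp [0.516 0.237 0.118] e 0.0 [ 0.839  0.419  1.518 -0.971  1.643  0.441] E [0.08  0.174 0.563] W [0.368 0.494 0.29 ]
0.6 64 90 foot [0.6   0.077 0.022] tcp [0.6   0.251 0.107] e 0.0 [ 0.681  0.87   0.874 -0.922  2.074  0.475] E [0.231 0.26  0.442] W [0.6   0.559 0.257]
0.6 64 105 foot [0.6   0.077 0.022] tcp [0.555 0.245 0.107] e 0.0 [ 0.773  0.659  1.226 -0.957  1.857  0.493] E [0.157 0.232 0.508] W [0.475 0.543 0.257]
0.6 64 120 foot [0.6   0.077 0.022] tcp [0.513 0.228 0.107] e 0.0 [ 0.85   0.451  1.549 -1.024  1.651  0.494] E [0.086 0.184 0.557] W [0.359 0.494 0.257]
0.6 67 90 foot [0.6   0.062 0.022] tcp [0.6   0.241 0.098] e 0.0 [ 0.678  0.89   0.893 -0.959  2.075  0.484] E [0.236 0.263 0.436] W [0.6   0.556 0.232]
0.6 67 105 foot [0.6   0.062 0.022] tcp [0.554 0.235 0.098] e 0.0 [ 0.773  0.679  1.25  -0.993  1.859  0.518] E [0.162 0.237 0.502] W [0.472 0.539 0.232]
0.6 67 120 foot [0.6   0.062 0.022] tcp [0.511 0.217 0.098] e 0.0 [ 0.853  0.473  1.578 -1.064  1.654  0.536] E [0.092 0.191 0.552] W [0.353 0.49  0.232]
0.6 70 90 foot [0.6   0.044 0.023] tcp [0.6   0.226 0.089] e 0.0 [ 0.67   0.904  0.923 -0.994  2.069  0.497] E [0.241 0.263 0.431] W [0.6   0.548 0.206]
0.6 70 105 foot [0.6   0.044 0.023] tcp [0.553 0.22  0.089] e 0.0 [ 0.767  0.696  1.283 -1.03   1.856  0.546] E [0.168 0.24  0.497] W [0.469 0.531 0.206]
0.6 70 120 foot [0.6   0.044 0.023] tcp [0.508 0.202 0.089] e 0.0303 [ 0.843  0.487  1.602 -1.08   1.657  0.565] E [0.097 0.194 0.55 ] W [0.353 0.481 0.214]
```

```bash
cat > plan.py <<'E'
from kin import *
np.set_printoptions(precision=3,suppress=True)
yb=np.array([[.4625,-.275,0],[.4625,-.275,.237]]);rc=np.array([[.602,-.282,0],[.602,-.282,.1]]);sh=np.array([[.709,-.191,0],[.709,-.191,.1]]);sp=np.array([[.6685,.1178,.145],[.6685,.1178,.2]])
p0=np.array([.6015,-.283,.3285]);W0=Ro.from_euler('xyz',[-np.pi/2,0,.0326])
ph=np.radians(-82)
keys=[(0,(.602,-.2835,.1345),0,0),(6,(.603,-.20,.165),18,.4),(12,(.605,-.06,.165),40,1),(18,(.605,.05,.15),58,1),(21,(.605,.092,.13),63,1),(27,(.605,.092,.035),63,1)]
q=np.array([-0.525,0.369,0.800,0,1.9675,-0.558])
T=np.array([k[0] for k in keys])
I=lambda i,f:np.interp(i,T,[f(k) for k in keys])
base=None
for i in range(1,28):
    foot=np.array([I(i,lambda k:k[1][j]) for j in range(3)]);th=np.radians(I(i,lambda k:k[2]));y=I(i,lambda k:k[3])
    p,W,ax=pose(foot,th,ph,.0326+np.radians(8)*y)
    if (i-1)%12==0: pb,Wb=(p0,W0) if i==1 else (lp,lW); print('call from',pb)
    W=Ro.from_matrix(W); tw=np.degrees((W*Wb.inv()).as_rotvec()); qn,e=ik(p,W.as_matrix(),q)
    E,F,Wc,t,R=fk(qn)
    print(i,(p-pb).round(3).tolist(),tw.round(1).tolist(),'|',round(e,4),'dq/s',np.abs(qn-q).max().round(3)*12,'yb %.3f %.3f rc %.3f sh %.3f sp %.3f'%(segd(F,Wc,*yb),segd(Wc,t,*yb),segd(Wc,foot,*rc),segd(Wc,t,*sh),segd(Wc,foot,*sp)))
    q=qn;lp,lW=p,W
print(q,p,W.as_euler('xyz'))
E
python3 plan.py
```

```text
call from [ 0.602 -0.283  0.329]
1 [0.002, 0.003, 0.005] [3.0, 0.4, 0.5] | 0.0 dq/s 0.6000000000000001 yb 0.351 0.171 rc 0.041 sh 0.271 sp 0.393
2 [0.004, 0.007, 0.009] [5.9, 0.8, 1.1] | 0.0 dq/s 0.5880000000000001 yb 0.344 0.175 rc 0.052 sh 0.273 sp 0.379
3 [0.005, 0.011, 0.013] [8.9, 1.1, 1.6] | 0.0 dq/s 0.5760000000000001 yb 0.336 0.178 rc 0.064 sh 0.274 sp 0.366
4 [0.007, 0.015, 0.016] [11.9, 1.4, 2.1] | 0.0 dq/s 0.5880000000000001 yb 0.326 0.181 rc 0.077 sh 0.275 sp 0.352
5 [0.008, 0.019, 0.019] [14.9, 1.7, 2.7] | 0.0 dq/s 0.612 yb 0.317 0.184 rc 0.091 sh 0.276 sp 0.338
6 [0.01, 0.024, 0.021] [17.9, 2.0, 3.2] | 0.0 dq/s 0.636 yb 0.307 0.187 rc 0.105 sh 0.277 sp 0.324
7 [0.012, 0.035, 0.017] [21.6, 2.3, 4.0] | 0.0 dq/s 0.768 yb 0.298 0.188 rc 0.124 sh 0.269 sp 0.302
8 [0.014, 0.047, 0.012] [25.2, 2.5, 4.7] | 0.0 dq/s 0.768 yb 0.289 0.189 rc 0.144 sh 0.262 sp 0.279
9 [0.016, 0.06, 0.006] [28.9, 2.6, 5.5] | 0.0 dq/s 0.756 yb 0.281 0.190 rc 0.165 sh 0.254 sp 0.256
10 [0.017, 0.073, -0.0] [32.6, 2.7, 6.2] | 0.0 dq/s 0.732 yb 0.272 0.192 rc 0.183 sh 0.246 sp 0.233
11 [0.019, 0.086, -0
[... 1262 characters left out ...]
000000000004 yb 0.144 0.198 rc 0.189 sh 0.160 sp 0.075
23 [0.007, 0.104, -0.127] [22.8, 3.2, 0.0] | 0.0 dq/s 0.30000000000000004 yb 0.134 0.195 rc 0.175 sh 0.147 sp 0.083
24 [0.007, 0.104, -0.143] [22.8, 3.2, 0.0] | 0.0 dq/s 0.28800000000000003 yb 0.124 0.193 rc 0.162 sh 0.134 sp 0.092
call from [ 0.629 -0.079  0.171]
25 [0.0, 0.0, -0.016] [0.0, 0.0, 0.0] | 0.0 dq/s 0.276 yb 0.114 0.192 rc 0.149 sh 0.122 sp 0.102
26 [0.0, 0.0, -0.032] [0.0, 0.0, 0.0] | 0.0 dq/s 0.264 yb 0.104 0.192 rc 0.136 sh 0.110 sp 0.113
27 [0.0, 0.0, -0.048] [0.0, 0.0, 0.0] | 0.0 dq/s 0.252 yb 0.095 0.192 rc 0.123 sh 0.099 sp 0.125
[-0.59   0.742  1.044  0.861  2.075 -0.621] [ 0.629 -0.079  0.123] [-0.471 -0.029  0.154]
```

Request:
step_arm([
  {"xyz": [0.002,0.003,0.005],"twist": [3.0,0.4,0.5]},
  {"xyz": [0.004,0.007,0.009],"twist": [5.9,0.8,1.1]},
  {"xyz": [0.005,0.011,0.013],"twist": [8.9,1.1,1.6]},
  {"xyz": [0.007,0.015,0.016],"twist": [11.9,1.4,2.1]},
  {"xyz": [0.008,0.019,0.019],"twist": [14.9,1.7,2.7]},
  {"xyz": [0.01,0.024,0.021],"twist": [17.9,2.0,3.2]},
  {"xyz": [0.012,0.035,0.017],"twist": [21.6,2.3,4.0]},
  {"xyz": [0.014,0.047,0.012],"twist": [25.2,2.5,4.7]},
  {"xyz": [0.016,0.06,0.006],"twist": [28.9,2.6,5.5]},
  {"xyz": [0.017,0.073,0],"twist": [32.6,2.7,6.2]},
  {"xyz": [0.019,0.086,-0.007],"twist": [36.2,2.8,7.0]},
  {"xyz": [0.021,0.1,-0.015],"twist": [39.9,2.8,7.7]},
])

```text
time: 12.82
tool_pos: [0.6228, -0.1832, 0.3128]
ee_rot: [-0.871, -0.021, 0.164]
wrist_force: [0.1, 0.8, -1.5]
width: 0.0154
```

```bash
cat > look3.py <<'E'
import sys
from h import *
n=sys.argv[1]
np.set_printoptions(precision=4,suppress=True)
p,d=snap('top','t'+n); s,e=snap('scene','s'+n); o=robot.get_obs(); print(o['time'],o['tool_pos'],o['ee_rot'],o['wrist_force'],o['width'],o['joint_positions'].tolist())
def crop(im,x,y,w,h,W,H): return cv2.resize(im[y:y+h,x:x+w],(W,H),interpolation=cv2.INTER_CUBIC)
a=crop(p,250,120,160,200,400,500);b=crop(s,200,160,160,200,400,500)
cv2.imwrite(f'pics/v{n}.png',cv2.convertScaleAbs(np.hstack([a,b]),alpha=1.6,beta=10)[:,:,::-1])
E
python3 look3.py 9
```

```text
12.9167 [ 0.6225 -0.1831  0.3085] [-0.8675 -0.0139  0.164 ] [ 0.0887 -1.7599 -2.5496] 0.015385462767162968 [-0.6244844772419036, 0.6158019456752937, 0.6566816490258478, 0.6606234262251837, 2.285601459737434, -0.45670339621392225]
```

View pics/v9.png

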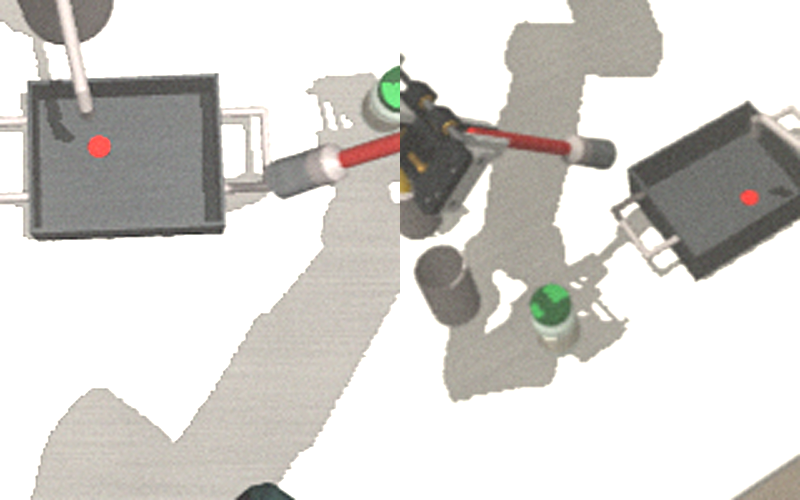

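View pics/s9.png

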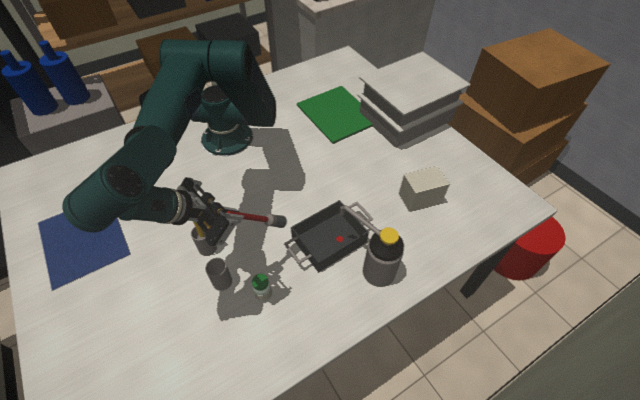

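```bash
cat > axis.py <<'E'
import sys
from h import *
from scipy.optimize import least_squares
np.set_printoptions(precision=4,suppress=True)
n=sys.argv[1]; foot=np.array(eval(sys.argv[2])); th,ph=np.radians(float(sys.argv[3])),np.radians(float(sys.argv[4]))
zmin=float(sys.argv[5]) if len(sys.argv)>5 else 0
ax=np.array([np.sin(th)*np.cos(ph),np.sin(th)*np.sin(ph),np.cos(th)])
for cams in(['top'],['scene'],['top','scene']):
    Q=[]
    for c in cams:
        P=cloud(c,np.load(f'pics/{c[0]}{n}.npy')).reshape(-1,3); s=(P-foot)@ax; r=np.linalg.norm(P-foot-np.outer(s,ax),axis=1)
        m=(s>0.0)&(s<.165)&(r<.04)&(P[:,2]>zmin); Q.append(P[m])
    Q=np.vstack(Q)
    def f(v):
        a=np.array([np.sin(v[2])*np.cos(v[3]),np.sin(v[2])*np.sin(v[3]),np.cos(v[2])]);o=np.array([v[0],foot[1],v[1]]) if abs(a[1])>.5 else np.array([v[0],v[1],foot[2]])
        d=Q-o;s=d@a;r=np.linalg.norm(d-np.outer(s,a),axis=1); sg=s-v[4]
        R=np.where(sg<.048,.019,np.where(sg<.076,.0175,.008));return r-R
    v=least_squares(f,[foot[0],foot[2] if abs(ax[1])>.5 else foot[1],th,ph,0],loss='soft_l1',f_scale=.001)
    vals=v.x
    bs=min(np.linspace(-.02,.02,81),key=lambda b:np.abs(f([*vals[:4],b])).clip(0,.005).sum())
    v=least_squares(lambda w:f([*w,bs]),vals[:4],loss='soft_l1',f_scale=.001)
    a=np.array([np.sin(v.x[2])*np.cos(v.x[3]),np.sin(v.x[2])*np.sin(v.x[3]),np.cos(v.x[2])]);o=np.array([v.x[0],foot[1],v.x[1]]) if abs(ax[1])>.5 else np.array([v.x[0],v.x[1],foot[2]])
    print(cams,len(Q),'foot',o+a*bs,'theta',np.degrees(v.x[2]),'phi',np.degrees(v.x[3]),'med|res|',np.median(abs(v.fun)))
E
python3 axis.py 9 "[.605,-.06,.16]" 40 -82
```

```text
['top'] 731 foot [ 0.604  -0.0578  0.1611] theta 39.55909658888435 phi -82.3264291399047 med|res| 0.0007956350076295492
['scene'] 357 foot [ 0.6017 -0.0553  0.1575] theta 39.89873370183767 phi -80.60004957980442 med|res| 0.0007656099028557316
['top', 'scene'] 1088 foot [ 0.6031 -0.0578  0.1607] theta 39.57760663758519 phi -81.5980436589946 med|res| 0.0008542767125053335
```

Request:
step_arm([
  {"xyz": [0.001,0.011,-0.009],"twist": [3.0,0.4,0]},
  {"xyz": [0.002,0.022,-0.019],"twist": [5.9,0.8,0]},
  {"xyz": [0.003,0.033,-0.029],"twist": [8.9,1.3,0]},
  {"xyz": [0.004,0.045,-0.039],"twist": [11.9,1.7,0]},
  {"xyz": [0.005,0.058,-0.05],"twist": [14.9,2.1,0]},
  {"xyz": [0.006,0.071,-0.061],"twist": [17.8,2.5,0]},
  {"xyz": [0.006,0.082,-0.072],"twist": [19.5,2.7,0]},
  {"xyz": [0.006,0.093,-0.084],"twist": [21.1,3.0,0]},
  {"xyz": [0.007,0.104,-0.096],"twist": [22.8,3.2,0]},
  {"xyz": [0.007,0.104,-0.108],"twist": [22.8,3.2,0]},
  {"xyz": [0.007,0.104,-0.12],"twist": [22.8,3.2,0]},
  {"xyz": [0.007,0.104,-0.125],"twist": [22.8,3.2,0]},
])

```text
time: 13.92
tool_pos: [0.6294, -0.0798, 0.1867]
ee_rot: [-0.473, -0.027, 0.155]
wrist_force: [-0.3, -0.4, -1.3]
width: 0.0154
```

```bash
python3 look3.py 10; python3 axis.py 10 "[.605,.092,.10]" 63 -82
```

```text
14.0167 [ 0.6295 -0.0799  0.1877] [-0.4721 -0.0281  0.1543] [-0.162  -0.0911 -0.7919] 0.01584227611055394 [-0.5901913753274962, 0.689174996085341, 0.993149840387873, 0.908167551732503, 2.1409870841760976, -0.5273028728088288]
['top'] 677 foot [0.6034 0.0924 0.0967] theta 62.17577774566306 phi -82.01906446380973 med|res| 0.0009295115310301305
['scene'] 328 foot [0.603  0.0946 0.0957] theta 62.31554764467591 phi -81.74237426700533 med|res| 0.0009770809830977065
['top', 'scene'] 1005 foot [0.6034 0.0924 0.0967] theta 62.208598725763814 phi -81.92814575414907 med|res| 0.0009442515803205443
```

View pics/v10.png

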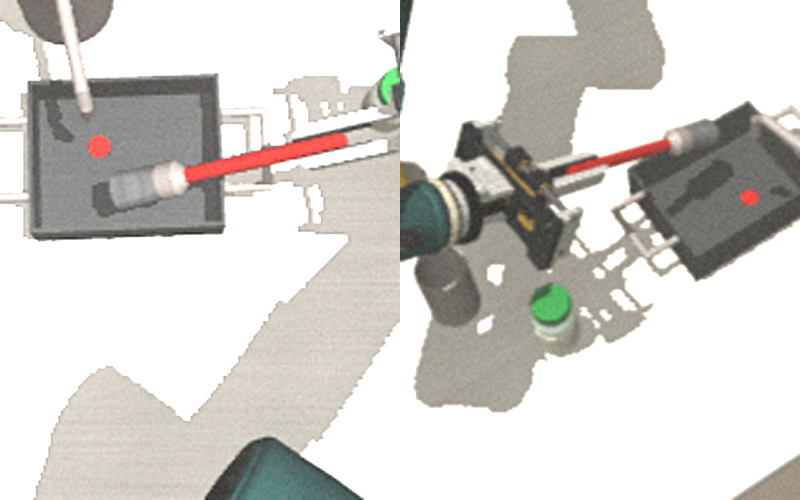

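View pics/s10.png

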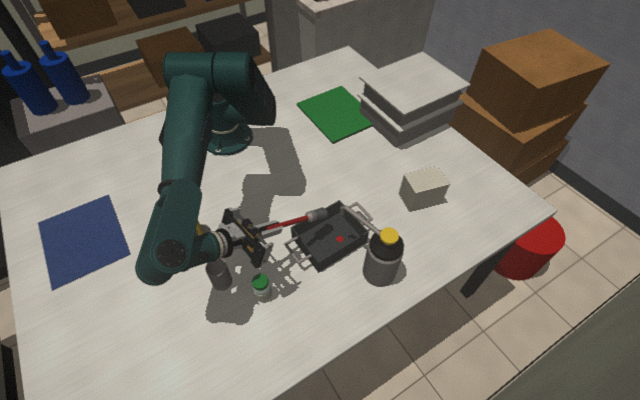

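Brush is tilted 62° over the tray and clear of the dot and spout; about 75 mm remain to lower it.

Request:
step_arm([
  {"xyz": [0,0,-0.008],"twist": [0,0,0]},
  {"xyz": [0,-0.001,-0.018],"twist": [0,0,0]},
  {"xyz": [0,-0.002,-0.028],"twist": [0,0,0]},
  {"xyz": [0,-0.003,-0.038],"twist": [0,0,0]},
  {"xyz": [0,-0.003,-0.048],"twist": [0,0,0]},
  {"xyz": [0,-0.003,-0.056],"twist": [0,0,0]},
  {"xyz": [0,-0.003,-0.062],"twist": [0,0,0]},
  {"xyz": [0,-0.003,-0.065],"twist": [0,0,0]},
  {"xyz": [0,-0.003,-0.067],"twist": [0,0,0]},
  {"xyz": [0,-0.003,-0.067],"twist": [0,0,0]},
])

```text
time: 14.85
tool_pos: [0.6296, -0.0822, 0.1212]
ee_rot: [-0.471, -0.029, 0.155]
wrist_force: [0.4, 0.2, -1.6]
width: 0.0156
```

```bash
python3 look3.py 11; python3 axis.py 11 "[.604,.09,.029]" 62 -82 .009
```

```text
14.95 [ 0.6298 -0.0823  0.122 ] [-0.4721 -0.0302  0.155 ] [-1.218  -0.2303 -1.0508] 0.015404090097635402 [-0.5927055134927692, 0.7474118287969761, 1.0367126833301719, 0.8599746686866472, 2.0780532535616483, -0.622881986222129]
['top'] 767 foot [0.6017 0.0918 0.0311] theta 62.987290226390044 phi -81.49085309625065 med|res| 0.0017327452762052505
['scene'] 512 foot [0.5936 0.0869 0.0377] theta 66.35806237193715 phi -75.77463008763876 med|res| 0.005355105263535278
['top', 'scene'] 1279 foot [0.6001 0.0904 0.0321] theta 63.281224997647804 phi -80.39649497311798 med|res| 0.002545912913794912
```

View pics/v11.png

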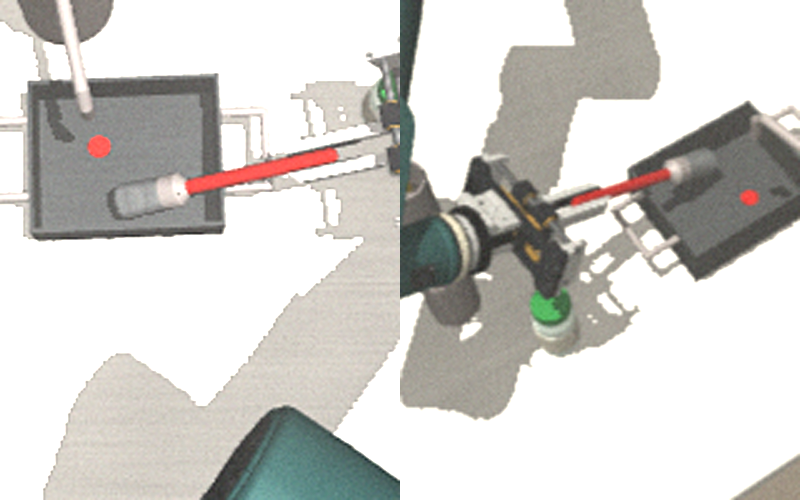

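Request:
step_arm([
  {"xyz": [0,0,-0.002],"twist": [0,0,0]},
  {"xyz": [0,0,-0.004],"twist": [0,0,0]},
  {"xyz": [0,0,-0.0055],"twist": [0,0,0]},
  {"xyz": [0,0,-0.007],"twist": [0,0,0]},
  {"xyz": [0,0,-0.007],"twist": [0,0,0]},
  {"xyz": [0,0,-0.007],"twist": [0,0,0]},
])

```text
time: 15.45
tool_pos: [0.6295, -0.0822, 0.1144]
ee_rot: [-0.471, -0.029, 0.155]
wrist_force: [-0.1, -0.4, -2.2]
width: 0.015
```

Request:
step_arm([
  {"xyz": [0,0,-0.0005],"twist": [0,0,0]},
  {"xyz": [0,0,-0.001],"twist": [0,0,0]},
  {"xyz": [0,0,-0.0015],"twist": [0,0,0]},
  {"xyz": [0,0,-0.0015],"twist": [0,0,0]},
])

```text
time: 15.78
tool_pos: [0.6296, -0.0823, 0.1129]
ee_rot: [-0.472, -0.029, 0.155]
wrist_force: [0.1, 0.2, -2.7]
width: 0.0153
```

Request:
step_arm([
  {"xyz": [0,0,-0.0005],"twist": [0,0,0]},
  {"xyz": [0,0,-0.001],"twist": [0,0,0]},
  {"xyz": [0,0,-0.001],"twist": [0,0,0]},
])

```text
time: 16.03
tool_pos: [0.6296, -0.0822, 0.1119]
ee_rot: [-0.472, -0.029, 0.155]
wrist_force: [-0.6, 0.2, -1.8]
width: 0.0155
```

Request:
step_arm([
  {"xyz": [0,0,-0.0005],"twist": [0,0,0]},
  {"xyz": [0,0,-0.001],"twist": [0,0,0]},
  {"xyz": [0,0,-0.001],"twist": [0,0,0]},
])

```text
time: 16.28
tool_pos: [0.6295, -0.0822, 0.1109]
ee_rot: [-0.472, -0.029, 0.155]
wrist_force: [-0.1, 0.9, -1.3]
width: 0.0154
```

```bash
python3 look3.py 12; python3 - <<'E'
import cv2,numpy as np
t=cv2.imread('pics/t12.png');s=cv2.imread('pics/s12.png')
a=cv2.resize(t[160:230,285:400],(800,487),interpolation=cv2.INTER_CUBIC);b=cv2.resize(s[195:275,270:370],(750,600),interpolation=cv2.INTER_CUBIC)
cv2.imwrite('pics/b12.png',cv2.convertScaleAbs(b,alpha=1.8,beta=15))
E
```

```text
16.3833 [ 0.6296 -0.0822  0.111 ] [-0.4716 -0.0293  0.1548] [ 0.1278  0.6851 -1.3782] 0.015341078781609362 [-0.5928109793297259, 0.7579731979470465, 1.043096090688488, 0.8531882628563395, 2.0675416863989136, -0.6365548175410679]
```

View pics/b12.png

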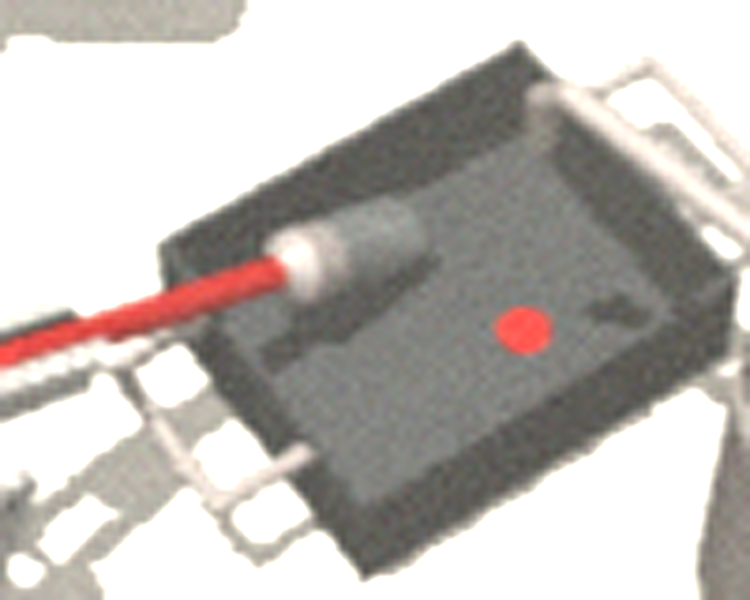

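Request:
step_arm([
  {"xyz": [0,0,-0.0005],"twist": [0,0,0]},
  {"xyz": [0,0,-0.001],"twist": [0,0,0]},
  {"xyz": [0,0,-0.001],"twist": [0,0,0]},
])

```text
time: 16.63
tool_pos: [0.6296, -0.0823, 0.1099]
ee_rot: [-0.472, -0.029, 0.155]
wrist_force: [-0.4, 1.1, -2.0]
width: 0.016
```

Request:
step_arm([
  {"xyz": [0,0,-0.0005],"twist": [0,0,0]},
  {"xyz": [0,0,-0.001],"twist": [0,0,0]},
  {"xyz": [0,0,-0.001],"twist": [0,0,0]},
])

```text
time: 16.88
tool_pos: [0.6296, -0.0822, 0.1092]
ee_rot: [-0.471, -0.03, 0.155]
wrist_force: [-0.3, -0.2, -0.4]
width: 0.0155
```

```bash
python3 look3.py 13; python3 axis.py 13 "[.604,.089,.022]" 62 -82 .012;  python3 - <<'E'
from h import *
np.set_printoptions(precision=4,suppress=True)
P=cloud('top',np.load('pics/t13.npy')).reshape(-1,3)
m=(abs(P[:,2]-.065)<.004)&(P[:,1]<.0)&(P[:,1]>-.03)&(P[:,0]>.56)&(P[:,0]<.74);Q=P[m]
for a in np.arange(.575,.73,.03):
    q=Q[(Q[:,0]>a)&(Q[:,0]<a+.03)]; print(a,len(q),q[:,1].min() if len(q) else 0,q[:,1].max() if len(q) else 0)
E
```

```text
16.9833 [ 0.6296 -0.0822  0.1092] [-0.4714 -0.0297  0.1549] [ 0.3387  0.4164 -0.2544] 0.015187258277473284 [-0.5928037802006901, 0.7597492969730001, 1.0440051653323916, 0.85233685178543, 2.0658208003226806, -0.639108481849318]
['top'] 756 foot [0.6024 0.0912 0.02  ] theta 63.163130788329106 phi -81.94885318503984 med|res| 0.0017238213442133492
['scene'] 554 foot [0.5905 0.0895 0.0289] theta 68.8138619521367 phi -74.97157493430522 med|res| 0.0063631535988791215
['top', 'scene'] 1310 foot [0.5998 0.0912 0.0207] theta 63.77718014684651 phi -80.50585242952505 med|res| 0.0026988621966043524
0.575 32 -0.016328302418492965 -0.0009020778737110677
0.605 11 -0.021604239702879866 -0.0009080822357271748
0.635 23 -0.014046225864569063 -0.008695752119095627
0.665 26 -0.027229972226277686 -0.008856199525941084
0.6950000000000001 23 -0.024648017948493642 -0.006519300147423807
0.7250000000000001 9 -0.009298147427190777 -0.001391165439171434
```

Request:
step_arm([
  {"xyz": [0,0,-0.0005],"twist": [0,0,0]},
  {"xyz": [0,0,-0.001],"twist": [0,0,0]},
  {"xyz": [0,0,-0.001],"twist": [0,0,0]},
  {"xyz": [0,0,-0.001],"twist": [0,0,0]},
])

```text
time: 17.32
tool_pos: [0.6296, -0.0822, 0.1086]
ee_rot: [-0.471, -0.03, 0.155]
wrist_force: [-0.6, 1.0, 2.0]
width: 0.0158
```

Contact is felt (wrist z force −2 → +2 N) and the geometry shows both foot and handle at their supports. I open the fingers.

Request:
step_arm([
  {"xyz": [0,0,0.0005],"twist": [0,0,0]},
  {"xyz": [0,0,0.001],"twist": [0,0,0]},
  {"xyz": [0,0,0.001],"twist": [0,0,0]},
  {"xyz": [0,0,0.001],"twist": [0,0,0]},
  {"xyz": [0,0,0.001],"twist": [0,0,0]},
  {"xyz": [0,0,0.001],"twist": [0,0,0]},
], fingers=195)

```text
time: 17.82
tool_pos: [0.6296, -0.0823, 0.1089]
ee_rot: [-0.472, -0.029, 0.155]
wrist_force: [-0.1, -0.5, -1.0]
width: 0.0221
```

```bash
python3 look3.py 14; python3 axis.py 14 "[.604,.091,.022]" 63 -82 .012
```

```text
17.9167 [ 0.6296 -0.0822  0.1089] [-0.4716 -0.0292  0.1548] [ 0.1896 -0.4801  0.2026] 0.022029248832913247 [-0.5927985616753165, 0.7599659719986402, 1.0441730814115304, 0.8518821560734697, 2.0654831119708366, -0.63908740520562]
['top'] 762 foot [0.6047 0.0919 0.0185] theta 62.82722136797888 phi -82.9300701807201 med|res| 0.0017215779467540313
['scene'] 577 foot [0.5923 0.0842 0.031 ] theta 69.54344311790028 phi -74.92705269382553 med|res| 0.007380900152360169
['top', 'scene'] 1339 foot [0.602  0.091  0.0199] theta 63.463071431517214 phi -81.25356789634101 med|res| 0.0029670980734961584
```

View pics/v14.png

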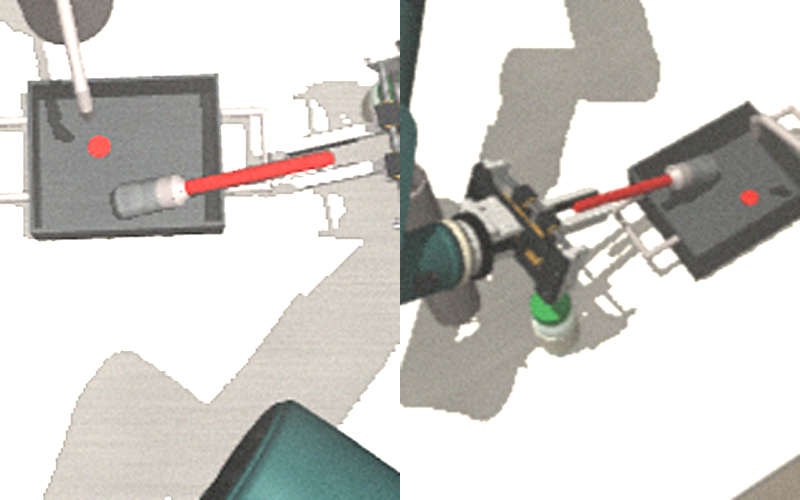

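Brush stays put. I open wider, then withdraw straight up and away.

Request:
step_arm([
  {"xyz": [0,0,0],"twist": [0,0,0]},
  {"xyz": [0,0,0],"twist": [0,0,0]},
  {"xyz": [0,0,0],"twist": [0,0,0]},
  {"xyz": [0,0,0],"twist": [0,0,0]},
  {"xyz": [0,0,0],"twist": [0,0,0]},
  {"xyz": [0,0,0],"twist": [0,0,0]},
  {"xyz": [0,0,0],"twist": [0,0,0]},
], fingers=110)

```text
time: 18.5
tool_pos: [0.6296, -0.0823, 0.109]
ee_rot: [-0.472, -0.029, 0.155]
wrist_force: [-0.1, 0.5, -0.0]
width: 0.0536
```

Request:
step_arm([
  {"xyz": [0,0,0.005],"twist": [0,0,0]},
  {"xyz": [0,0,0.015],"twist": [0,0,0]},
  {"xyz": [0,0,0.03],"twist": [0,0,0]},
  {"xyz": [0,0,0.05],"twist": [0,0,0]},
  {"xyz": [0,0,0.07],"twist": [0,0,0]},
  {"xyz": [0,0,0.09],"twist": [0,0,0]},
  {"xyz": [0,0,0.115],"twist": [0,0,0]},
  {"xyz": [0,0,0.14],"twist": [0,0,0]},
  {"xyz": [-0.01,-0.01,0.165],"twist": [-3,0,0]},
  {"xyz": [-0.02,-0.02,0.19],"twist": [-8,0,0]},
  {"xyz": [-0.03,-0.03,0.21],"twist": [-13,0,0]},
  {"xyz": [-0.04,-0.04,0.22],"twist": [-18,0,0]},
])

```text
time: 19.5
tool_pos: [0.5889, -0.1229, 0.3346]
ee_rot: [-0.791, 0.014, 0.156]
wrist_force: [0.1, 1.5, -0.0]
width: 0.0532
```

```bash
python3 look3.py 15; python3 axis.py 15 "[.604,.091,.022]" 63 -82 .012
```

```text
19.6 [ 0.5891 -0.1218  0.3382] [-0.7934  0.0067  0.1577] [-0.2799  0.4874  1.0801] 0.0535711072298278 [-0.5972132263500953, 0.49386059810086386, 0.8104528666193505, 0.7363097100484239, 2.284564897766183, -0.38391863355716777]
['top'] 752 foot [0.6046 0.0923 0.0189] theta 62.94241103840929 phi -82.81302955970823 med|res| 0.0017979980141480953
['scene'] 573 foot [0.5906 0.0896 0.0297] theta 69.85926139903351 phi -74.6266554084567 med|res| 0.007164234404690974
['top', 'scene'] 1325 foot [0.6014 0.0914 0.0201] theta 63.64002222849321 phi -80.93257126494957 med|res| 0.0031244300867545698
```

View pics/t15.png

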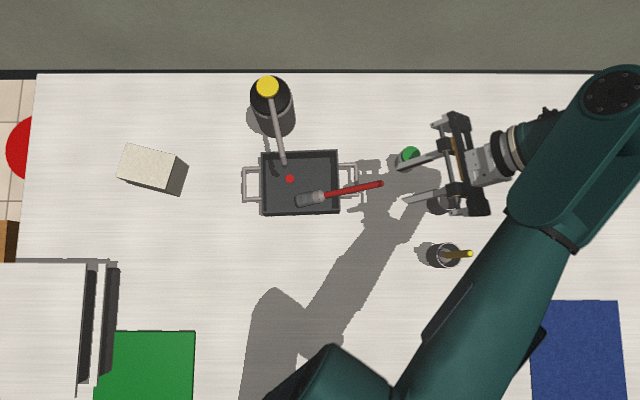

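View pics/s15.png

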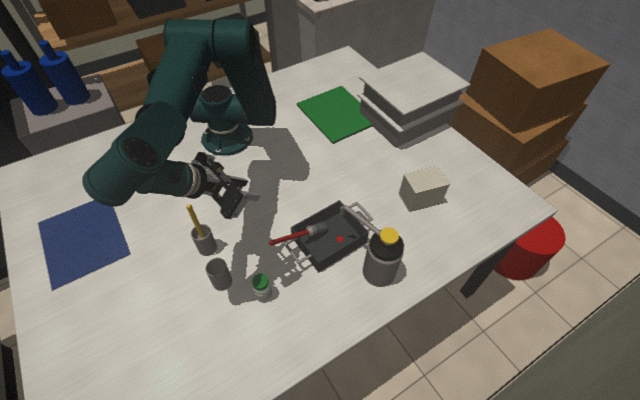

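View pics/v15.png

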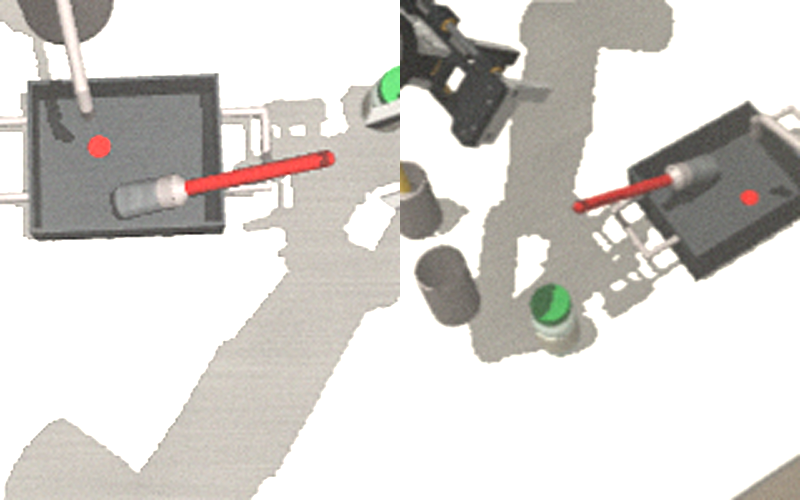

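```bash
python3 - <<'E'
from h import *
np.set_printoptions(precision=4,suppress=True)
for nm in('top','scene'):
    im=cv2.imread(f'pics/{nm[0]}15.png')[:,:,::-1].astype(int);r=(im[...,0]>60)&(im[...,0]>2.2*im[...,1])&(im[...,0]>2.2*im[...,2])
    k,l,st,ce=cv2.connectedComponentsWithStats(r.astype(np.uint8))
    print(nm,[(ce[i],atz(nm,*ce[i],.005)[:2]) for i in range(1,k) if 20<st[i,4]<80])
# cup outer edges in scene, before/after
for f in('scene0','s15'):
    P=cloud('scene',np.load(f'pics/{f}.npy')).reshape(-1,3)
    for nm,c in(('red',(.602,-.282)),('yel',(.4625,-.275)),('shaker',(.709,-.191))):
        m=(P[:,2]>.02)&(P[:,2]<.085)&(np.hypot(P[:,0]-c[0],P[:,1]-c[1])<.045);Q=P[m]
        print(f,nm,len(Q),Q.min(0)[:2],Q.max(0)[:2],Q.mean(0))
E
```

```text
top [(array([289.1774, 178.0484]), array([0.6689, 0.118 ]))]
scene [(array([339.2424, 238.5758]), array([0.6702, 0.1182]))]
scene0 red 364 [ 0.5743 -0.3117] [ 0.6346 -0.2517] [ 0.6119 -0.2823  0.0601]
scene0 yel 263 [ 0.4344 -0.3058] [ 0.4935 -0.2449] [ 0.4697 -0.2756  0.0605]
scene0 shaker 195 [ 0.702  -0.2183] [ 0.7381 -0.1666] [ 0.7288 -0.1966  0.0551]
s15 red 405 [ 0.5712 -0.3117] [ 0.6348 -0.2518] [ 0.6046 -0.2823  0.0547]
s15 yel 331 [ 0.4333 -0.3058] [ 0.4967 -0.245 ] [ 0.4741 -0.2759  0.0588]
s15 shaker 195 [ 0.7056 -0.2186] [ 0.7386 -0.167 ] [ 0.729  -0.1965  0.0556]
```

Nothing has shifted, and the arm is clear of everything. I hand in the job.

```bash
python3 -c "
from bench import robot
print(robot.close_job())"
```

```text
the job is handed in; nothing more can be done
None
```

I set up the basting station as asked and handed it in at about 20 s on the robot clock.

1. **Tray:** I gripped its near wall and slid it along the counter without lifting it. In the last pictures the dot is at (0.669, 0.118) m and the spout axis at about (0.6685, 0.118), so they agree to 1–2 mm. The scene camera puts the dot about 1.5 mm further in x, which is within its calibration.
2. **Brush:** I lifted the red-handled brush straight up out of its cup and tilted it about 63°. I lowered it until the bristles touched the tray floor, then released it. The handle rests on the tray's right-hand rim, pointing away from the pump, and it did not move after release.

**Last checks:**
- Both cups and the shaker measure within about 1 mm of their starting places (compared on edges visible before and after).
- The carton looks unmoved in the pictures, though I did not measure it.
- Wrist force in every reading I took stayed under about 10 N.
- The arm was well clear of everything at hand-in.
- One check disagreed. For the brush lying in the tray, the scene camera's line fit gave 69–70° of tilt. That fit was poor because tray-floor points got mixed in, so I relied on the top camera (63°) and on the pictures themselves.

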